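Fetch the press weight from behind the bottles

ROBOT

A 6-joint arm with a two-finger parallel gripper is mounted at the origin on the work surface. World frame = base frame: x ahead of the robot, y to its left, z up, the work surface at z = 0. Lengths are in mm, angles in degrees, forces in N, time in s.
With the tool pointing down it reaches from about 375 to 825 mm from the base axis. Payload 5.5 kg.
Tool frame: the origin (TCP) lies midway between the tips of the shut fingers; the grasp point (between the pads) lies env.tcp_to_grasp behind it (env.tcp_to_grasp is the distance from the TCP to the grasp point, in mm); z points along the fingers, y is the direction in which the jaws open and shut (so a half turn about z gives the same grasp; the last joint's range is limited). The gripper opens to 85 mm and grips with 20 to 120 N. Pads are 22 mm wide; open, the fingers measure 114 mm over their backs; the gripper's body (76 mm by 85 mm) begins 54 mm behind the grasp point. The pads swing forward as they close: fully open they stand 13 mm farther back than shut.
Start: joints at [-69.385, 17.962, -2.699, 69.339, 0, 90], TCP at [211.249, -561.577, 231.299] pointing down, gripper open.
Joint ranges: [-152.73, 152.73], [-39.44, 99.34], [-58.76, 71.6], [-118.89, 123.64], [-81.53, 83.1], [-180, 180]. Speed limits (degrees/s): [136.94, 136.94, 172.46, 180, 180, 180].

INTERFACE

Orientations are given as a 3x3 rotation matrix whose columns are the frame's x, y, z axes.
In Python, from station import env gives the robot as it stands.
- The arm moves only by the shell command python3 -m handwheel 'ROWS' [FORCE]. ROWS is JSON, one flat list of numbers, 7 for each row, row after row: the turn, a rotation vector about the tool's x, y, z in degrees, then the shift along the tool's x, y, z in mm, then the finger opening in mm, from 0 to 85.4. A call has 1 to 8 rows; each row shifts and turns the pose as measured when the row begins, along the tool's axes as they then stand; what a row does not reach is not made up. A row lasts 1/12 s, in which the tool goes at most 41.7 mm and 7.16 degrees, less where a joint would pass 70% of its speed; a pose out of reach is approached as far as the arm can. A call with a gripper value outside its range is refused whole. The fingers move at their own pace and stop on an object; FORCE is the grip in N (left out, the last holds). Time passes only in rows, so rows that do not move let the fingers close. It gives the time, the measured TCP pose, the force and the opening at its end, in the units of the state.
- env.observe(): the state, without advancing time (a new reading comes with each control period).
- env.capture(name): name is "scene" or "top"; returns the picture (384x512x3 uint8, red, green, blue); there is no depth.
- env.camera_params(name): a dict with "intrinsics" (3x3 intrinsics, pixels), "view" (4x4, takes a point from world to camera coordinates). Camera axes: x right, y up, looking along -z (the intrinsics and any distortion apply to the point x, -y, -z); pixel columns grow to the right and rows downward; lengths in mm; the calibration is good to about 2 mm. A picture is of the moment at which its call begins. camera_params takes no time and is no camera call.
- env.sign_off(): hands the job in, once; it reports no verdict.
The state is a dict: "clock": time; "joint_positions": joint angles; "joint_vel": joint speeds; "effort": joint torques, N m; "position": TCP position; "ee_rot": TCP orientation; "wrist_force": force on the tool from outside, world axes, zero at the start; "wrist_torque": the same for the moment, N m; "grip_width": finger opening in mm.
Only numpy, scipy, OpenCV 4.12 (cv2) and the standard library are available. Lean on these libraries where they do the work, as an engineer would, in place of code of your own. Each camera call takes 0.05 s, during which the arm holds its last target.

TASK

The steel press weight is kept at the back of the wooden rack, behind three bottles. Clear all three bottles onto the white enamel tray, then lift out the weight and lay it centred along the red spine strip of the open book cover on the green board, and after that stand each bottle back on the very pad of the rack where it stood at the start. Keep the bottles upright, set everything down instead of dropping it, and leave the jar of brushes alone.

Things in the scene. Friction and masses are not known exactly. Their poses are not given: they have to be found in the camera images.
- rack: Fixed wooden bench rack (at yaw 0 its x axis points away from the robot), a board 150 mm (x) by 226 mm (y), its upper face 8 mm above the table, open at the back (+x) and above. Origin at the centre of its underside. Three round cork pads, 52 mm across and flush, carry the bottles: centres at x -30 mm and y -58, 0 and +58 mm in its frame. The press weight lies behind them, at about x +28 mm. End cheeks at y +-117 mm are 30 mm high, the front lip at x -72 mm is 13 mm high.
- amber_bottle_mid (a point): Screw-cap bottle, closed, round: body 46 mm across up to 76 mm above its foot, then a cap 40 mm across from 80 to 100 mm; 100 mm high in all, about 0.16 kg. The point is on its axis half-way up, 50 mm above its foot; z is up along the axis. It starts on one of the rack's three pads, which one changes; that spot is where it belongs. Look: amber glass with a black cap and a pale band.
- white_bottle_mid (a point): Screw-cap bottle, closed, round: body 46 mm across up to 76 mm above its foot, then a cap 40 mm across from 80 to 100 mm; 100 mm high in all, about 0.16 kg. The point is on its axis half-way up, 50 mm above its foot; z is up along the axis. It starts on one of the rack's three pads, which one changes; that spot is where it belongs. Look: white with a red cap and a red band.
- blue_bottle_mid (a point): Screw-cap bottle, closed, round: body 46 mm across up to 76 mm above its foot, then a cap 40 mm across from 80 to 100 mm; 100 mm high in all, about 0.16 kg. The point is on its axis half-way up, 50 mm above its foot; z is up along the axis. It starts on one of the rack's three pads, which one changes; that spot is where it belongs. Look: blue with a yellow cap and a yellow band.
- weight_mid (a point): Press weight: a plain steel bar with a felt sole, 30 mm wide (x), 110 mm long (y) and 28 mm high (z), about 0.65 kg, lying along the rack behind the bottles. The point is its centre, 14 mm above its sole. The bottles stand so close in front that there is no room for a gripper to come down on it until they are gone.
- tray: Fixed white enamel tray with a blue rim, the side area for the bottles: 240 mm (x) by 124 mm (y) outside, walls 4 mm thick and 16 mm high, inner floor 4 mm above its origin (centre of the underside, on the table). Its three bottles fit in a row along x, 70 mm apart. Tray and book cover may swap sides of the table.
- cover: Fixed green board, 240 mm (x) by 146 mm (y) by 15 mm high, with an open book cover lying flat on it; the top of the cover is 18 mm above the table. Origin at the centre of the board's underside, right below the middle of the red spine strip, which is 34 mm wide (x) and 124 mm long (y) between two blue panels.
- brush_jar: Bystander: a green glass jar, 66 mm across, with brushes standing in it, 143 mm high in all; origin at the centre of its underside. It stands behind and beside the rack. The other loose bystanders are lower than 90 mm and keep 90 mm or more from every grasp and set-down point, or lie low on the black cutting mat in front of the rack (up to 34 mm). The wooden press across the back of the table, 45 mm or more behind the rack, is 85 mm high, 125 mm with the book clamped in it.

How it is judged:
By the outcome, as a careful person would: the job done as asked, in the order asked, and still so for the second after the job is handed in, with the robot touching nothing.
It also fails if it takes over 144 s, if anything falls off the work surface, if the arm or the gripper's body presses on something with over 40 N, if the wrist force passes 120 N, or if a joint passes its speed limit or range.

## Working session

There is one attempt and no reset: what is moved stays moved. The work goes in short steps, Python scripts to look and compute and a shell command to move; the robot and the scene stay as the last step left them, time stands still between calls to the robot, and variables do not carry over. Pictures are saved under pics/ and viewed, and the job is handed in when it is done.

```bash
ls; mkdir -p pics
python3 - <<'E'
from station import env
import cv2,numpy as np
print(env.observe()); print(env.tcp_to_grasp)
for n in("scene","top"):
    im=env.capture(n); cv2.imwrite(f"pics/{n}0.png",im[:,:,::-1]); print(n,{k:np.round(v,3).tolist() if not isinstance(v,str) else v for k,v in env.camera_params(n).items()})
E
```

```text
pics
{'clock': 0.0, 'joint_positions': array([-6.93847885e+01,  1.80019527e+01, -2.75602272e+00,  6.93378644e+01,
       -3.19601650e-04,  9.00020525e+01]), 'joint_vel': array([-0.00750552, -0.00356453,  0.02442479,  0.04299937,  0.02573641,
        0.07411571]), 'effort': array([ 4.67870905e-04, -5.39595366e+01,  3.39745367e+01,  1.91927666e-02,
       -9.48768616e-05, -5.76494106e-07]), 'position': array([ 211.04879138, -561.03914694,  230.44423267]), 'ee_rot': array([[ 9.35978701e-01,  3.52056129e-01, -5.94169316e-04],
       [ 3.52056631e-01, -9.35977395e-01,  1.56364564e-03],
       [-5.63801541e-06, -1.67272027e-03, -9.99998601e-01]]), 'wrist_force': array([0.06334986, 0.05211182, 0.12184483]), 'wrist_torque': array([ 0.00021295, -0.03795077,  0.01316626]), 'grip_width': 85.11761939518688}
18.700000000000003
scene {'intrinsics': [[495.054, 0.0, 246.201], [0.0, 495.054, 184.602], [0.0, 0.0, 1.0]], 'view': [[-0.517, 0.856, 0.0, 302.729], [-0.705, -0.426, 0.568, 383.151], [0.486, 0.293, 0.823, -1571.188], [0.0, 0.0, 0.0, 1.0]]}
top {'intrinsics': [[351.072, 0.0, 259.241], [0.0, 351.072, 195.299], [0.0, 0.0, 1.0]], 'view': [[0.023, -0.999, 0.034, -21.816], [0.986, 0.028, 0.167, -620.169], [-0.168, 0.029, 0.985, -793.154], [0.0, 0.0, 0.0, 1.0]]}
```

View pics/scene0.png

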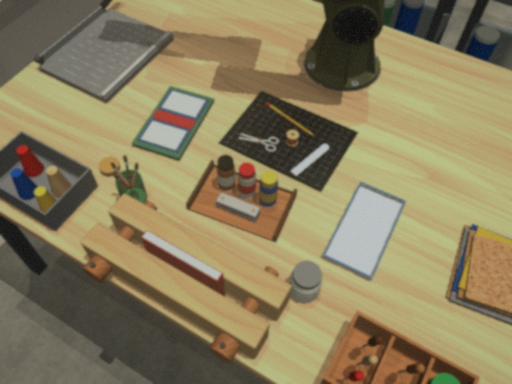

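View pics/top0.png

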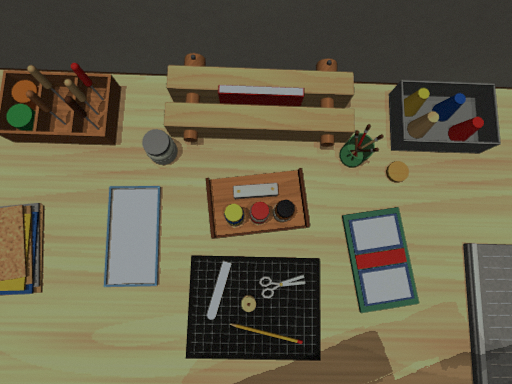

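```bash
cat > h.py <<'E'
import numpy as np, cv2
from station import env
def cam(n):
    p=env.camera_params(n); return np.array(p["intrinsics"]),np.array(p["view"])
def proj(n,P):
    K,V=cam(n); P=np.atleast_2d(P).astype(float); c=P@V[:3,:3].T+V[:3,3]
    q=np.c_[c[:,0],-c[:,1],-c[:,2]]@K.T; return q[:,:2]/q[:,2:]
def back(n,uv,z):
    K,V=cam(n); uv=np.atleast_2d(uv).astype(float)
    d=np.c_[uv,np.ones(len(uv))]@np.linalg.inv(K).T; d=d*[1,-1,-1]
    d=d@V[:3,:3]; C=-V[:3,:3].T@V[:3,3]; return C+d*((z-C[2])/d[:,2])[:,None]
E
python3 - <<'E'
import cv2,numpy as np
im=cv2.imread("pics/top0.png")
def crop(u,v,w,h,s,n):
    c=cv2.resize(im[v:v+h,u:u+w],None,fx=s,fy=s,interpolation=cv2.INTER_CUBIC); cv2.imwrite(n,c)
crop(198,163,120,80,6,"pics/c_rack.png"); crop(95,178,80,115,5,"pics/c_tray.png"); crop(335,200,90,115,5,"pics/c_cov.png")
im=cv2.imread("pics/scene0.png"); crop(180,145,125,100,6,"pics/c_srack.png")
E
```

```text
(no output)
```

View pics/c_rack.png

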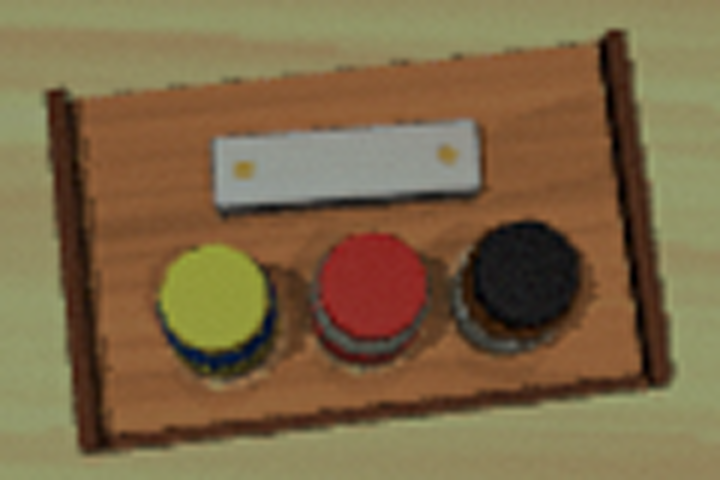

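View pics/c_tray.png

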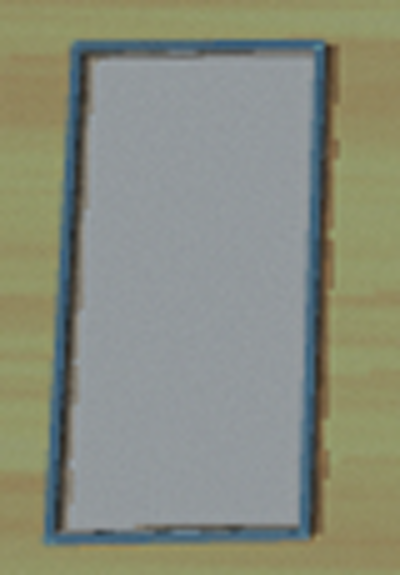

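View pics/c_cov.png

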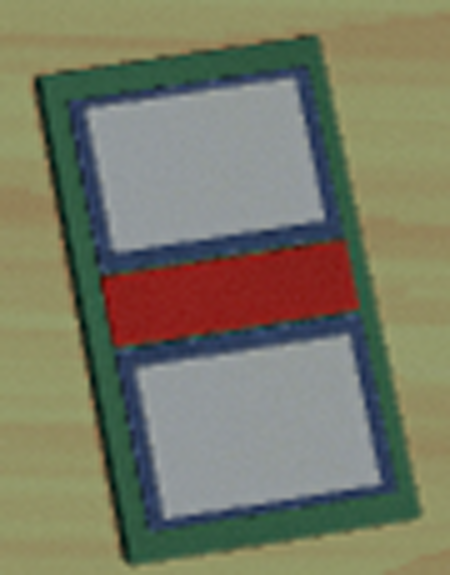

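View pics/c_srack.png

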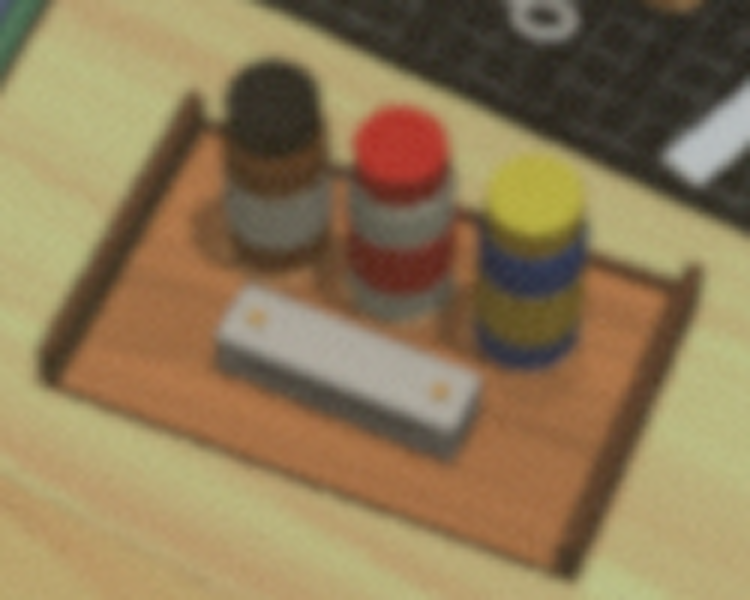

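```bash
cat > m.py <<'E'
from h import *
im=cv2.imread("pics/top0.png"); hsv=cv2.cvtColor(im,cv2.COLOR_BGR2HSV)
def seg(lo,hi,box):
    m=cv2.inRange(hsv,np.array(lo),np.array(hi)); z=np.zeros_like(m); u,v,w,h=box; z[v:v+h,u:u+w]=m[v:v+h,u:u+w]
    n,l,s,c=cv2.connectedComponentsWithStats(z); i=1+np.argmax(s[1:,4]); k=(l==i).astype(np.uint8)
    ct=max(cv2.findContours(k,cv2.RETR_EXTERNAL,cv2.CHAIN_APPROX_NONE)[0],key=len)[:,0]
    return ct,s[i],c[i]
def rect(ct,z):
    w=back("top",ct,z)[:,:2].astype(np.float32); return cv2.minAreaRect(w)
print("red",rect(seg((0,150,60),(8,255,255),(335,200,90,115))[0],18))
print("tray floor",rect(seg((80,0,100),(130,60,255),(95,178,80,115))[0],4))
print("tray rim",rect(seg((95,80,60),(115,255,255),(95,178,80,115))[0],16))
print("board",rect(seg((60,80,30),(90,255,255),(335,200,90,115))[0],15))
print("weight",rect(seg((80,0,110),(140,60,255),(230,180,55,22))[0],36))
for n,lo,hi in(("yel",(22,120,120),(34,255,255)),("red",(0,170,120),(8,255,255))):
    ct,s,c=seg(lo,hi,(198,190,120,45)); 
    w=back("top",ct,108)[:,:2].astype(np.float32); print(n,cv2.minEnclosingCircle(w),c,back("top",c,108))
g=np.array([[58,93],[614,33],[660,383],[92,450]])/6+[198,163]
w=back("top",g,30); print(w, w.mean(0))
blk=np.array([526,273])/6+[198,163]; print("blk",back("top",blk,108)); print("redc",back("top",np.array([373,286])/6+[198,163],108),back("top",np.array([214,297])/6+[198,163],108))
E
python3 m.py
```

```text
red ((477.79937744140625, -309.2527770996094), (34.1679801940918, 124.86258697509766), 9.645977020263672)
tray floor ((520.8309326171875, 301.56011962890625), (236.07357788085938, 112.12176513671875), 1.479722261428833)
tray rim ((520.9956665039062, 300.3227844238281), (242.02496337890625, 124.61580657958984), 2.212336778640747)
board ((477.8335876464844, -307.596435546875), (237.35162353515625, 146.03941345214844), 9.823142051696777)
weight ((655.2128295898438, -42.39784622192383), (0.0, 0.0), 0.0)
yel ((571.6914672851562, 53.55927276611328), 19.523914337158203) [233.00833333 212.02083333] [[571.7114163   53.09991657 108.        ]]
red ((577.8719482421875, -6.71808385848999), 19.207792282104492) [259.81623932 210.03418803] [[577.75994394  -6.45243844 108.        ]]
[[ 662.99124303  122.20067538   30.        ]
 [ 695.6367443  -108.61819541   30.        ]
 [ 549.44074907 -127.89478822   30.        ]
 [ 516.72920879  101.7018674    30.        ]] [606.1994863   -3.15261021  30.        ]
blk [[582.7718201  -64.28723359 108.        ]]
redc [[576.35971343  -7.26639867 108.        ]] [[570.67866141  51.60153494 108.        ]]
```

```bash
cat > ov.py <<'E'
from h import *
def ov(name,src,box,s,items,out):
    im=cv2.imread(src); u,v,w,h=box
    c=cv2.resize(im[v:v+h,u:u+w],None,fx=s,fy=s,interpolation=cv2.INTER_CUBIC)
    for P,col,cl in items:
        q=(proj(name,P)-[u,v]+0.5)*s-0.5
        cv2.polylines(c,[np.round(q*8).astype(np.int32)],cl,col,1,cv2.LINE_AA,3)
    cv2.imwrite(out,c)
def T(x,y,yaw,P):
    a=np.radians(yaw); R=np.array([[np.cos(a),-np.sin(a),0],[np.sin(a),np.cos(a),0],[0,0,1]]); return np.array(P,float)@R.T+[x,y,0]
def circ(x,y,z,r):
    t=np.linspace(0,2*np.pi,60); return np.c_[x+r*np.cos(t),y+r*np.sin(t),0*t+z]
def rackitems(x,y,yaw):
    it=[]
    for sg in(-1,1):
        it.append((T(x,y,yaw,[[-75,sg*113,30],[-75,sg*121,30],[75,sg*121,30],[75,sg*113,30]]),(0,255,0),True))
    it.append((T(x,y,yaw,[[75,-113,8],[75,113,8]]),(255,255,0),False))
    it.append((T(x,y,yaw,[[-75,-113,13],[-75,113,13],[-69,113,13],[-69,-113,13]]),(255,255,0),True))
    for p in(-58,0,58): it.append((T(x,y,yaw,circ(-30,p,8,26)),(255,0,255),True))
    return it
E
cat > o1.py <<'E'
from ov import *
import sys
x,y,a=map(float,sys.argv[1:4])
it=rackitems(x,y,a)
for p in((571.5,52.8),(577.3,-6.8),(582.8,-64.3)): it+= [(circ(*p,108,20),(255,0,0),True)]
ov("top","pics/top0.png",(198,163,120,80),6,it,"pics/o1t.png"); ov("scene","pics/scene0.png",(180,145,125,100),6,it,"pics/o1s.png")
E
python3 o1.py 606.2 -3.2 8
```

```text
(no output)
```

View pics/o1t.png

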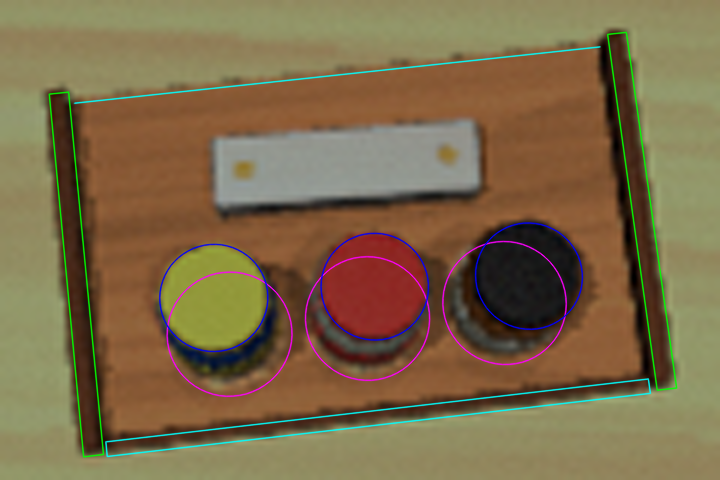

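View pics/o1s.png

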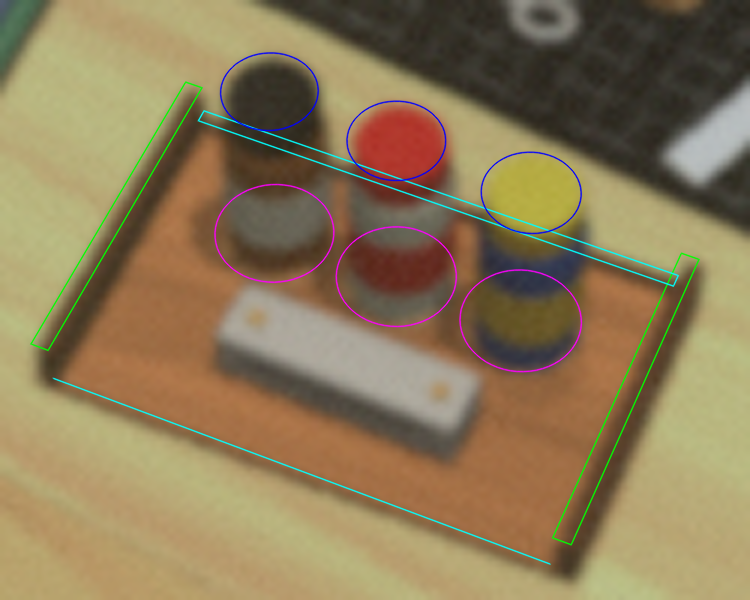

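```bash
cat > d.py <<'E'
import sys,numpy as np
from scipy.spatial.transform import Rotation as Ro
from station import env
a=[float(v) for v in sys.argv[1:]]
s=env.observe(); R=np.array(s["ee_rot"]); p=np.array(s["position"])
y=np.radians(a[3]); ty=np.array([np.cos(y),np.sin(y),0]); tz=np.array([0,0,-1.]); Rt=np.c_[np.cross(ty,tz),ty,tz]
d=np.array(a[:3])-p
print("t %.2f pos"%s["clock"],np.round(p,1),"yaw %.2f"%np.degrees(np.arctan2(R[1,1],R[0,1])),"grip %.1f"%s["grip_width"],"F",np.round(s["wrist_force"],1),"q",np.round(s["joint_positions"],0))
print("turn",np.round(Ro.from_matrix(R.T@Rt).as_rotvec(degrees=True),2),"shift now",np.round(R.T@d,1),"shift after turn",np.round(Rt.T@d,1),"dist %.1f"%np.linalg.norm(d))
E
python3 -m handwheel '[0,0,-7,0,0,0,85,0,0,-7,0,0,0,85,0,0,-7,0,0,0,85,0,0,-7,0,0,0,85,0,0,-7,0,0,0,85,0,0,-7,0,0,0,85,0,0,-7,0,0,0,85,0,0,-7,0,0,0,85]' 40; python3 d.py 571.2 52 200 7
```

```text
clock: 0.77
position: [210.0, -558.4, 226.1]
ee_rot: [[0.208, 0.978, -0.003], [0.978, -0.208, 0.009], [0.008, -0.005, -1.0]]
wrist_force: [-0.8, 0.6, -0.1]
grip_width: 85.1
t 0.77 pos [ 210.  -558.4  226.1] yaw -12.02 grip 85.1 F [-0.8  0.6 -0.1] q [-69.  18.  -3.  69.   0.  33.]
turn [ -0.22  -0.53 -19.02] shift now [672.  226.3  30.6] shift after turn [561.8 432.9  26.1] dist 709.7
```

```bash
python3 -m handwheel '[0,0,-6.3,0,0,0,65,0,0,-6.3,0,0,0,65,0,0,-6.4,0,0,0,65,0,0,0,31,24,0,65,0,0,0,31,24,0,65,0,0,0,31,24,0,65,0,0,0,31,24,0,65,0,0,0,31,24,0,65]'; python3 d.py 571.2 52 200 7;  python3 -m handwheel '[0,0,0,31,24,0,65,0,0,0,31,24,0,65,0,0,0,31,24,0,65,0,0,0,31,24,0,65,0,0,0,31,24,0,65,0,0,0,31,24,0,65,0,0,0,31,24,0,65,0,0,0,31,24,0,65]'; python3 d.py 571.2 52 200 7
```

```text
clock: 1.43
position: [305.0, -386.6, 222.0]
ee_rot: [[-0.133, 0.991, -0.008], [0.991, 0.134, 0.014], [0.015, -0.006, -1.0]]
wrist_force: [0.8, 0.5, -0.1]
grip_width: 64.7
t 1.43 pos [ 305.  -386.6  222. ] yaw 7.68 grip 64.7 F [ 0.8  0.5 -0.1] q [-52.   7. -17.  66.   0.  31.]
turn [-0.34 -0.84  0.67] shift now [398.7 322.5  25.9] shift after turn [402.9 317.6  22. ] dist 513.5
clock: 2.1
position: [464.9, -99.9, 223.1]
ee_rot: [[-0.13, 0.991, -0.009], [0.991, 0.131, 0.015], [0.016, -0.007, -1.0]]
wrist_force: [0.6, -1.4, -0.8]
grip_width: 65.3
t 2.10 pos [464.9 -99.9 223.1] yaw 7.50 grip 65.3 F [ 0.6 -1.4 -0.8] q [-13.   5. -19.  66.   1.  70.]
turn [-0.43 -0.93  0.5 ] shift now [136.4 125.4  24.4] shift after turn [137.8 124.   23.1] dist 186.8
```

```bash
python3 -m handwheel '[-0.4,-0.9,0.5,27,25,4,65,0,0,0,27,25,4,65,0,0,0,27,25,4,65,0,0,0,27,25,4,65,0,0,0,26,24,4,65,0,0,0,0,0,0,65]'; python3 d.py 571.2 52 150 7
```

```text
clock: 2.6
position: [576.5, 63.9, 201.1]
ee_rot: [[-0.129, 0.992, 0.001], [0.992, 0.129, 0.002], [0.001, 0.001, -1.0]]
wrist_force: [-1.3, -0.1, -0.1]
grip_width: 64.9
t 2.60 pos [576.5  63.9 201.1] yaw 7.42 grip 64.9 F [-1.3 -0.1 -0.1] q [ 6. 17. -9. 65.  0. 89.]
turn [ 0.05 -0.08  0.42] shift now [-11.2  -6.9  51.1] shift after turn [-11.2  -6.8  51.1] dist 52.7
```

```bash
python3 -m handwheel '[0,0,0.4,-11,-7,15,65,0,0,0,0,0,20,65,0,0,0,0,0,5,65,0,0,0,0,0,0,65]'; python3 d.py 571.2 52 48 7
python3 - <<'E'
from h import *
for n in("scene","top"): cv2.imwrite(f"pics/{n}1.png",cv2.resize(env.capture(n)[:,:,::-1],None,fx=1.5,fy=1.5))
E
```

```text
clock: 2.93
position: [571.1, 54.8, 158.1]
ee_rot: [[-0.128, 0.992, -0.002], [0.992, 0.128, 0.001], [0.001, -0.002, -1.0]]
wrist_force: [0.3, -1.0, 1.2]
grip_width: 64.9
t 2.93 pos [571.1  54.8 158.1] yaw 7.36 grip 64.9 F [ 0.3 -1.   1.2] q [  5.  17. -13.  59.   0.  88.]
turn [-0.1  -0.08  0.36] shift now [-2.900e+00 -1.000e-01  1.101e+02] shift after turn [ -2.8  -0.2 110.1] dist 110.2
```

View pics/scene1.png

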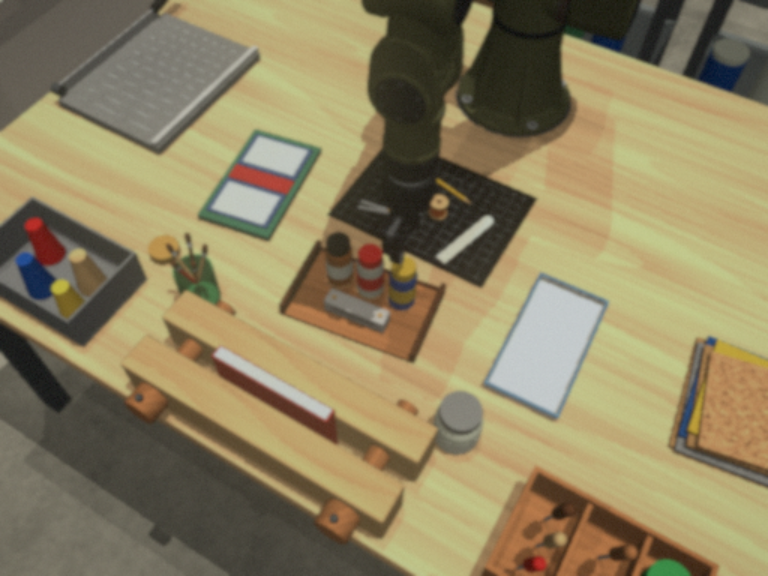

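View pics/top1.png

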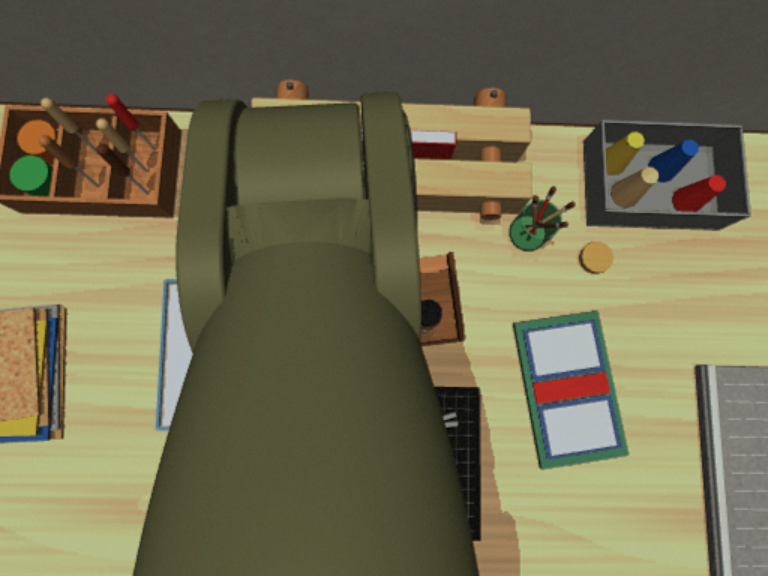

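```bash
python3 -m handwheel '[0,0,0,-2.5,0,20,65,0,0,0,0,0,20,65,0,0,0,0,0,15,65,0,0,0,0,0,10,65,0,0,0,0,0,0,65]'; python3 d.py 571.2 52 47 7
python3 - <<'E'
from h import *
cv2.imwrite("pics/scene2.png",cv2.resize(env.capture("scene")[120:260,150:350,::-1],None,fx=4,fy=4,interpolation=cv2.INTER_CUBIC))
E
```

```text
clock: 3.45
position: [576.8, 51.2, 99.3]
ee_rot: [[-0.126, 0.992, 0.011], [0.992, 0.126, 0.002], [0.001, 0.011, -1.0]]
wrist_force: [-0.9, -0.8, -0.4]
grip_width: 65.4
t 3.45 pos [576.8  51.2  99.3] yaw 7.22 grip 65.4 F [-0.9 -0.8 -0.4] q [  5.  20. -18.  52.   0.  88.]
turn [ 0.61 -0.05  0.22] shift now [ 1.4 -6.  52.3] shift after turn [ 1.5 -5.4 52.3] dist 52.6
```

View pics/scene2.png

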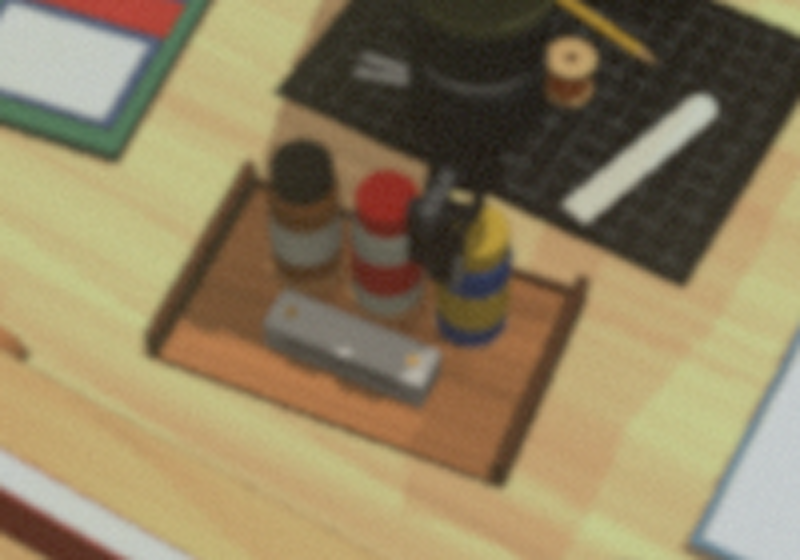

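```bash
python3 - <<'E'
from h import *
for P in([576.8+36,51.2+5,105],[576.8+36,51.2+5,150],[571.5,52,108]): print((proj("scene",P)-[150,120])*4)
E
python3 -m handwheel '[0.6,0,0.2,1.4,-5.5,0,65,0,0,0,0,0,0,65]'; python3 d.py 571.2 52 47 7
```

```text
[[442.32320822 280.35407392]]
[[444.23553269 236.45038032]]
[[470.98743968 225.74076702]]
clock: 3.67
position: [572.3, 51.8, 102.4]
ee_rot: [[-0.121, 0.993, 0.002], [0.993, 0.121, 0.001], [0.001, 0.002, -1.0]]
wrist_force: [-0.2, 0.5, 0.3]
grip_width: 65.0
t 3.67 pos [572.3  51.8 102.4] yaw 6.98 grip 65.0 F [-0.2  0.5  0.3] q [  5.  20. -18.  52.   0.  88.]
turn [ 0.14 -0.04 -0.02] shift now [ 0.2 -1.2 55.4] shift after turn [ 0.3 -1.1 55.4] dist 55.4
```

```bash
python3 -m handwheel '[0,0,0,0,-1.5,12,65,0,0,0,0,-1,12,65,0,0,0,0,0,12,65,0,0,0,0,0,10,65,0,0,0,0,0,6,65,0,0,0,0,0,0,65]'; python3 d.py 571.2 52 47 7
```

```text
clock: 4.17
position: [573.2, 52.1, 50.7]
ee_rot: [[-0.122, 0.992, 0.011], [0.993, 0.122, 0.002], [0.0, 0.011, -1.0]]
wrist_force: [-0.4, 0.0, -0.1]
grip_width: 65.0
t 4.17 pos [573.2  52.1  50.7] yaw 7.00 grip 65.0 F [-0.4  0.  -0.1] q [  5.  23. -21.  46.   0.  88.]
turn [ 0.61 -0.02 -0.  ] shift now [ 0.1 -2.   3.7] shift after turn [ 0.1 -2.   3.7] dist 4.2
```

```bash
python3 -m handwheel '[0.6,0,0,0,-1.5,2.5,65,0,0,0,0,0,0,65]'; python3 d.py 571.2 52 47 7; python3 -m handwheel '[0,0,0,0,0,0,40,0,0,0,0,0,0,40,0,0,0,0,0,0,40,0,0,0,0,0,0,40,0,0,0,0,0,0,40]' 45; python3 d.py 571.2 52 200 7
```

```text
clock: 4.33
position: [571.3, 51.9, 47.8]
ee_rot: [[-0.122, 0.993, -0.001], [0.993, 0.122, 0.0], [0.0, -0.001, -1.0]]
wrist_force: [0.3, -0.2, -0.8]
grip_width: 64.8
t 4.33 pos [571.3  51.9  47.8] yaw 7.00 grip 64.8 F [ 0.3 -0.2 -0.8] q [  5.  23. -21.  46.   0.  88.]
turn [-0.08 -0.03  0.  ] shift now [ 0.1 -0.1  0.8] shift after turn [ 0.1 -0.1  0.8] dist 0.8
clock: 4.75
position: [572.3, 52.0, 49.1]
ee_rot: [[-0.122, 0.993, 0.0], [0.993, 0.122, 0.0], [0.0, 0.0, -1.0]]
wrist_force: [0.2, -0.3, -1.6]
grip_width: 44.9
t 4.75 pos [572.3  52.   49.1] yaw 7.00 grip 44.9 F [ 0.2 -0.3 -1.6] q [  5.  23. -21.  46.   0.  88.]
turn [ 0.   -0.02  0.  ] shift now [   0.2   -1.  -150.9] shift after turn [ 1.000e-01 -1.100e+00 -1.509e+02] dist 150.9
```

```bash
python3 -m handwheel '[0,0,0,0,0,-8,40,0,0,0,0,0,-15,40,0,0,0,0,0,-20,40,0,0,0,0,0,-25,40,0,0,0,0,0,-25,40,0,0,0,0,0,-25,40,0,0,0,0,0,-15,40,0,0,0,0,0,-5,40]'; python3 d.py 591 303 190 45
```

```text
clock: 5.42
position: [569.0, 51.6, 193.9]
ee_rot: [[-0.122, 0.993, -0.006], [0.993, 0.122, -0.0], [0.001, -0.006, -1.0]]
wrist_force: [0.2, 0.1, -2.1]
grip_width: 44.8
t 5.42 pos [569.   51.6 193.9] yaw 7.00 grip 44.8 F [ 0.2  0.1 -2.1] q [  5.  16. -10.  64.   0.  88.]
turn [ -0.32  -0.14 -38.  ] shift now [246.8  52.5   3.7] shift after turn [162.2 193.3   3.9] dist 252.3
```

```bash
python3 -m handwheel '[0,0,-6.3,0,0,0,40,0,0,-6.3,0,0,0,40,0,0,-6.3,0,0,0,40,0,0,-6.3,0,0,0,40,0,0,-6.3,0,0,0,40,0,0,-6.3,0,0,0,40,0,0,0,0,0,0,40]'; python3 d.py 591 303 190 45;python3 -m handwheel '[0,0,0,10,12,0,40,0,0,0,19,23,0,40,0,0,0,25,30,0,40,0,0,0,26,31,0,40,0,0,0,26,31,0,40,0,0,0,23,27,0,40,0,0,0,13,16,0,40,0,0,0,6,8,0,40]';  python3 d.py 591 303 190 45
```

```text
clock: 6.0
position: [569.2, 51.6, 196.2]
ee_rot: [[-0.727, 0.687, -0.002], [0.687, 0.727, 0.0], [0.002, -0.001, -1.0]]
wrist_force: [-1.0, 0.3, -1.2]
grip_width: 45.0
t 6.00 pos [569.2  51.6 196.2] yaw 46.60 grip 45.0 F [-1.   0.3 -1.2] q [  5.  16. -10.  64.   0.  49.]
turn [-0.09 -0.1   1.6 ] shift now [156.9 197.6   6.2] shift after turn [162.4 193.1   6.2] dist 252.4
clock: 6.67
position: [585.9, 287.7, 192.4]
ee_rot: [[-0.702, 0.713, -0.006], [0.713, 0.702, -0.003], [0.003, -0.007, -1.0]]
wrist_force: [0.2, 0.1, -1.2]
grip_width: 44.9
t 6.67 pos [585.9 287.7 192.4] yaw 44.56 grip 44.9 F [ 0.2  0.1 -1.2] q [26. 25.  2. 68.  0. 72.]
turn [-0.37 -0.15 -0.44] shift now [ 7.3 14.4  2.4] shift after turn [ 7.2 14.5  2.4] dist 16.4
```

```bash
python3 -m handwheel '[-0.4,0,-0.4,6,12,5,40,0,0,0,1,2,20,40,0,0,0,0,0,25,40,0,0,0,0,0,25,40,0,0,0,0,0,20,40,0,0,0,0,0,12,40,0,0,0,0,0,5,40,0,0,0,0,0,0,40]'; python3 d.py 591 303 46 45
```

```text
clock: 7.33
position: [592.6, 302.1, 72.8]
ee_rot: [[-0.698, 0.716, 0.0], [0.716, 0.698, 0.002], [0.001, 0.001, -1.0]]
wrist_force: [-0.4, -0.0, -1.3]
grip_width: 45.0
t 7.33 pos [592.6 302.1  72.8] yaw 44.26 grip 45.0 F [-0.4 -0.  -1.3] q [27. 30. -6. 54.  0. 73.]
turn [ 0.08 -0.06 -0.74] shift now [ 1.7 -0.6 26.8] shift after turn [ 1.8 -0.5 26.8] dist 26.9
```

```bash
python3 -m handwheel '[0,0,0,1,0,10,40,0,0,0,0,0,9,40,0,0,0,0,0,4,40,0,0,0,0,0,2,40,0,0,0,0,0,0,40]'; python3 d.py 591 303 45 45
```

```text
clock: 7.75
position: [593.9, 301.9, 47.6]
ee_rot: [[-0.695, 0.719, 0.003], [0.719, 0.695, 0.003], [-0.0, 0.004, -1.0]]
wrist_force: [-0.5, -0.4, -3.0]
grip_width: 45.2
t 7.75 pos [593.9 301.9  47.6] yaw 44.04 grip 45.2 F [-0.5 -0.4 -3. ] q [27. 32. -7. 51.  0. 73.]
turn [ 0.25  0.01 -0.96] shift now [ 2.8 -1.4  2.6] shift after turn [ 2.8 -1.3  2.6] dist 4.1
```

```bash
python3 -m handwheel '[0.3,0,0,0,0,1.5,40,0,0,0,0,0,1,40,0,0,0,0,0,0,40]'; python3 d.py 591 303 45 45
```

```text
clock: 8.0
position: [594.8, 302.5, 46.2]
ee_rot: [[-0.695, 0.719, 0.001], [0.719, 0.695, -0.0], [-0.001, 0.001, -1.0]]
wrist_force: [-1.1, -0.2, -1.4]
grip_width: 45.1
t 8.00 pos [594.8 302.5  46.2] yaw 44.05 grip 45.1 F [-1.1 -0.2 -1.4] q [27. 32. -7. 51. -0. 73.]
turn [ 0.04  0.05 -0.95] shift now [ 3.  -2.4  1.2] shift after turn [ 3.  -2.3  1.2] dist 4.0
```

```bash
python3 -m handwheel '[0,0,0,1,-1,1.2,40,0,0,0,0,0,0,40]'; python3 d.py 591 303 45 45;  python3 -m handwheel '[0,0,0,0,0,1,40,0,0,0,0,0,0,40]'; python3 d.py 591 303 45 45
```

```text
clock: 8.17
position: [593.8, 302.9, 45.5]
ee_rot: [[-0.695, 0.719, 0.002], [0.719, 0.695, 0.0], [-0.001, 0.002, -1.0]]
wrist_force: [0.1, -0.3, -2.2]
grip_width: 44.8
t 8.17 pos [593.8 302.9  45.5] yaw 44.05 grip 44.8 F [ 0.1 -0.3 -2.2] q [27. 32. -7. 51. -0. 73.]
turn [ 0.1   0.07 -0.95] shift now [ 2.  -1.9  0.5] shift after turn [ 2.  -1.9  0.5] dist 2.8
clock: 8.33
position: [593.9, 303.2, 44.9]
ee_rot: [[-0.695, 0.719, 0.003], [0.719, 0.695, 0.001], [-0.001, 0.002, -1.0]]
wrist_force: [-0.3, 0.3, -1.4]
grip_width: 45.3
t 8.33 pos [593.9 303.2  44.9] yaw 44.07 grip 45.3 F [-0.3  0.3 -1.4] q [27. 32. -7. 51. -0. 73.]
turn [ 0.14  0.08 -0.93] shift now [ 1.9 -2.2 -0.1] shift after turn [ 1.9 -2.2 -0.1] dist 2.9
```

```bash
python3 -m handwheel '[0,0,0,0,0,1.2,40,0,0,0,0,0,0,40]'; python3 -m handwheel '[0,0,0,0,0,1.2,40,0,0,0,0,0,0,40]'|grep -v rot; python3 d.py 591 303 45 45
```

```text
clock: 8.5
position: [594.3, 303.3, 44.6]
ee_rot: [[-0.695, 0.719, 0.004], [0.719, 0.696, 0.001], [-0.002, 0.003, -1.0]]
wrist_force: [0.7, -0.5, -0.9]
grip_width: 45.3
clock: 8.67
position: [594.8, 303.4, 44.7]
wrist_force: [0.3, -0.4, -2.0]
grip_width: 45.0
t 8.67 pos [594.8 303.4  44.7] yaw 44.06 grip 45.0 F [ 0.3 -0.4 -2. ] q [27. 32. -7. 51. -0. 73.]
turn [ 0.26  0.15 -0.94] shift now [ 2.4 -3.  -0.4] shift after turn [ 2.4 -3.  -0.3] dist 3.8
```

```bash
for i in 1; do python3 -m handwheel '[0.2,0,0,0,0,2,40,0,0,0,0,0,1,40]'|grep -v rot; done;  python3 d.py 591 303 45 45
```

```text
clock: 8.83
position: [595.3, 303.4, 44.4]
wrist_force: [-3.0, -1.3, 5.2]
grip_width: 44.9
t 8.83 pos [595.3 303.4  44.4] yaw 44.06 grip 44.9 F [-3.  -1.3  5.2] q [27. 32. -7. 51. -0. 73.]
turn [ 0.14  0.19 -0.94] shift now [ 2.7 -3.4 -0.6] shift after turn [ 2.7 -3.4 -0.6] dist 4.4
```

```bash
python3 -m handwheel '[0,0,0,0,0,0,60,0,0,0,0,0,0,60,0,0,0,0,0,0,60]'|grep -v rot; python3 -m handwheel '[0,0,0,0,0,-10,62,0,0,0,0,0,-20,62,0,0,0,0,0,-25,62,0,0,0,0,0,-30,62,0,0,0,0,0,-30,62,0,0,0,0,0,-20,62,0,0,0,0,0,-6,62,0,0,0,0,0,0,62]'|grep -v rot;  python3 d.py 577.5 -7 190 7
python3 - <<'E'
from h import *
for n in("scene","top"): cv2.imwrite(f"pics/{n}3.png",cv2.resize(env.capture(n)[:,:,::-1],None,fx=1.5,fy=1.5))
E
```

```text
clock: 9.08
position: [595.9, 303.7, 44.8]
wrist_force: [-0.7, -0.4, 0.0]
grip_width: 59.9
clock: 9.75
position: [593.8, 303.2, 192.4]
wrist_force: [0.1, 0.2, -0.6]
grip_width: 62.0
t 9.75 pos [593.8 303.2 192.4] yaw 44.06 grip 62.0 F [ 0.1  0.2 -0.6] q [27. 26.  4. 68. -0. 73.]
turn [3.000e-02 1.300e-01 3.706e+01] shift now [-211.6 -227.4    3. ] shift after turn [-305.9  -54.     2.4] dist 310.6
```

View pics/scene3.png

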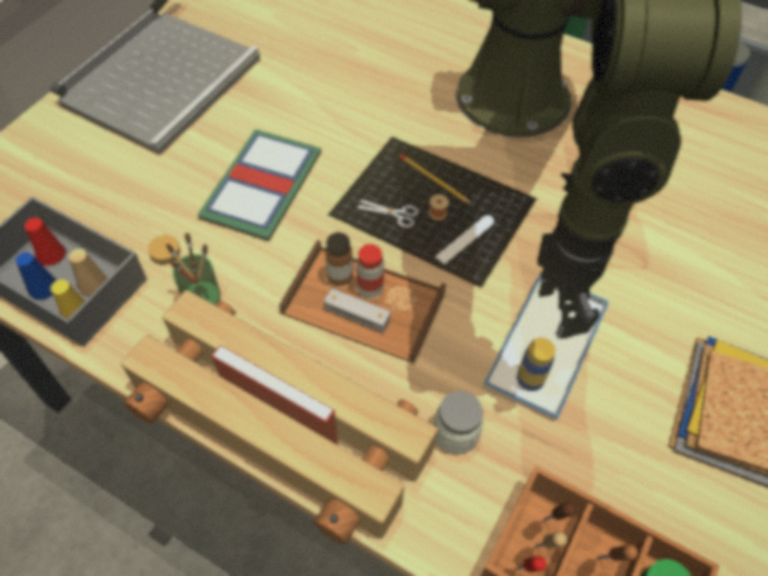

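View pics/top3.png

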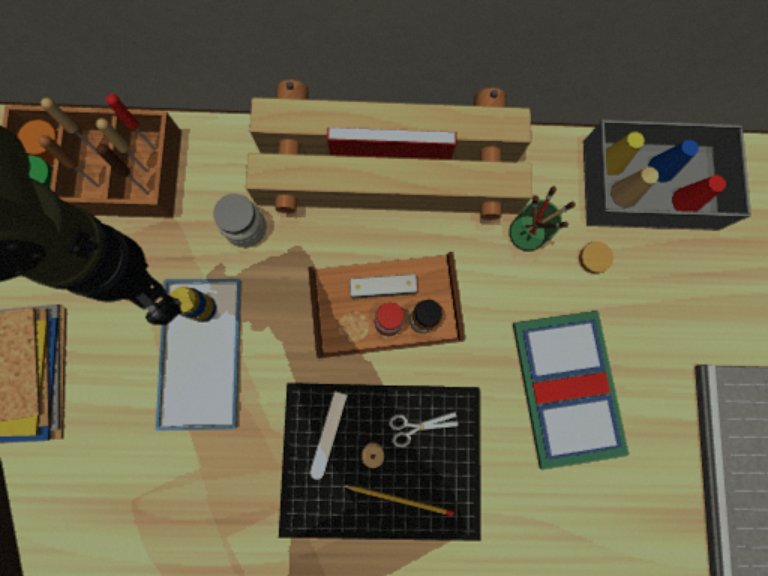

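```bash
python3 -m handwheel '[0,0,6.2,0,0,0,62,0,0,6.2,0,0,0,62,0,0,6.2,0,0,0,62,0,0,6.2,0,0,0,62,0,0,6.2,0,0,0,62,0,0,6.1,0,0,0,62,0,0,0,0,0,0,62]'|grep clo;  python3 d.py 577.5 -7 190 7
```

```text
clock: 10.43
t 10.43 pos [585.9 299.1 174.4] yaw 5.17 grip 62.0 F [ 0.1 -1.1 -0.6] q [ 27.  27.   3.  67.  -0. 112.]
turn [-1.25  0.62 -1.82] shift now [-304.2  -36.3  -11.4] shift after turn [-302.8  -45.7  -15.6] dist 306.6
```

```bash
python3 -m handwheel '[-1.2,0.6,-1.8,-15,-2,-8,62,0,0,0,-30,-4,-8,62,0,0,0,-39,-6,-2,62,0,0,0,-39,-6,0,62,0,0,0,-39,-6,0,62,0,0,0,-39,-6,0,62,0,0,0,-39,-6,0,62,0,0,0,-30,-5,0,62]'|grep clo;  python3 d.py 577.5 -7 190 7
python3 -c "
from h import *
im=cv2.imread('pics/top3.png')[240:375,300:480]; cv2.imwrite('pics/c3.png',cv2.resize(im,None,fx=4,fy=4,interpolation=cv2.INTER_CUBIC))"
```

```text
clock: 11.1
t 11.10 pos [574.6  21.5 178.3] yaw 9.38 grip 61.9 F [-0.2  0.1 -0.6] q [  2.  18. -10.  63.  -0.  83.]
turn [-1.14  0.06  2.38] shift now [-28.6  -2.  -11.7] shift after turn [-28.7  -0.6 -11.7] dist 31.0
```

View pics/c3.png

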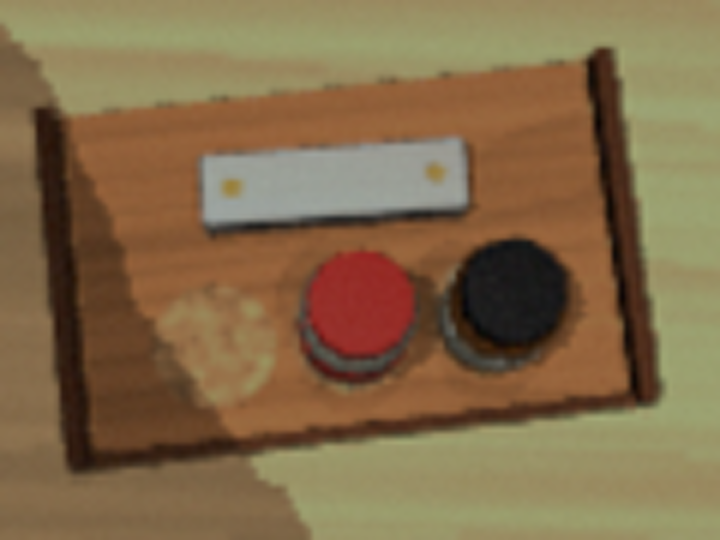

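```bash
python3 - <<'E'
from h import *
q=(np.array([[217,344],[359,303],[513,293]])/4+[300,240]+.5)/1.5-.5
print(back("top",q[0],8),back("top",q[1:],108))
w=(np.array([[202,155],[467,139],[469,214],[208,229]])/4+[300,240]+.5)/1.5-.5
b=back("top",w,36);print(b.round(1),b.mean(0))
E
python3 -m handwheel '[-1.1,0,2,-26,-1,-5,62,0,0,0,-2,0,0,62,0,0,0,0,0,0,62]'|grep clo;  python3 d.py 577.5 -7 150 7
```

```text
[[570.89234599  49.57805501   8.        ]] [[577.07872767  -6.13346639 108.        ]
 [582.37546264 -63.54243486 108.        ]]
[[645.6  57.4  36. ]
 [655.5 -51.5  36. ]
 [624.1 -52.7  36. ]
 [614.9  53.8  36. ]] [635.02201166   1.73975225  36.        ]
clock: 11.35
t 11.35 pos [574.7 -14.4 178.9] yaw 7.34 grip 62.4 F [-0.3 -0.1 -0.5] q [ -1.  17. -11.  62.  -0.  81.]
turn [-0.43  0.11  0.34] shift now [ 7.1  3.9 28.9] shift after turn [ 7.   3.7 28.9] dist 30.0
```

```bash
python3 -m handwheel '[-0.4,0,0.3,7,3.5,10,62,0,0,0,0,-1.5,20,62,0,0,0,0,-2,25,62,0,0,0,0,-2,25,62,0,0,0,0,-1,15,62,0,0,0,0,0,8,62,0,0,0,0,0,0,62]'|grep clo;  python3 d.py 577.5 -6.8 47 7
```

```text
clock: 11.93
t 11.93 pos [568.1  -1.4  67.3] yaw 8.20 grip 62.1 F [0.2 0.  0.1] q [ -0.  22. -20.  49.   0.  82.]
turn [-0.33 -0.09  1.2 ] shift now [-6.7  8.6 20.2] shift after turn [-6.5  8.7 20.3] dist 23.0
```

```bash
python3 -m handwheel '[-0.3,0,1.2,-6.5,8.5,0,62,0,0,0,0,0,6,62,0,0,0,0,0,6,62,0,0,0,0,0,3,62,0,0,0,0,0,0,62]'|grep clo;  python3 d.py 577.5 -6.8 47 7
```

```text
clock: 12.35
t 12.35 pos [580.7  -5.3  52.8] yaw 7.14 grip 61.8 F [-0.5 -0.5  0.4] q [ -1.  23. -20.  47.   0.  82.]
turn [ 0.16 -0.09  0.14] shift now [-1.1 -3.4  5.8] shift after turn [-1.1 -3.3  5.8] dist 6.8
```

```bash
python3 -m handwheel '[0.2,0,0,-1,-3,4,62,0,0,0,0,0,1.5,62,0,0,0,0,0,0,62]'|grep clo;  python3 d.py 577.5 -6.8 47 7;  python3 -m handwheel '[0,0,0,0,0,0,40,0,0,0,0,0,0,40,0,0,0,0,0,0,40,0,0,0,0,0,0,40,0,0,0,0,0,0,40]'|grep clo;  python3 d.py 577.5 -6.8 47 7
```

```text
clock: 12.6
t 12.60 pos [578.3  -6.9  47.7] yaw 7.14 grip 62.1 F [-0.7 -0.6  0.2] q [ -1.  23. -20.  46.   0.  82.]
turn [ 0.03 -0.08  0.14] shift now [ 0.2 -0.8  0.7] shift after turn [ 0.2 -0.8  0.7] dist 1.0
clock: 13.02
t 13.02 pos [577.9  -7.1  48. ] yaw 7.12 grip 45.0 F [-0.1  1.6 -1.4] q [ -1.  23. -20.  46.   0.  82.]
turn [ 0.01 -0.08  0.12] shift now [ 0.4 -0.3  1. ] shift after turn [ 0.4 -0.3  1. ] dist 1.1
```

```bash
python3 -m handwheel '[0,0,0,0,0,-8,40,0,0,0,0,0,-15,40,0,0,0,0,0,-20,40,0,0,0,0,0,-25,40,0,0,0,0,0,-25,40,0,0,0,0,0,-25,40,0,0,0,0,0,-15,40,0,0,0,0,0,-5,40]'|grep clo; python3 -m handwheel '[0,0,-6.3,0,0,0,40,0,0,-6.3,0,0,0,40,0,0,-6.3,0,0,0,40,0,0,-6.3,0,0,0,40,0,0,-6.3,0,0,0,40,0,0,-6.3,0,0,0,40,0,0,0,0,0,0,40]'|grep clo; python3 d.py 525 301 190 45
```

```text
clock: 13.68
clock: 14.27
t 14.27 pos [574.   -7.  193.2] yaw 46.75 grip 45.3 F [-0.5 -0.8 -2.2] q [ -1.  16. -10.  64.   0.  43.]
turn [-0.18 -0.31  1.75] shift now [246.7 190.8   4. ] shift after turn [252.4 183.2   3.2] dist 311.9
```

```bash
python3 -m handwheel '[0,0,1.5,14,10,0,40,0,0,0,24,18,0,40,0,0,0,31,23,0,40,0,0,0,33,24,0,40,0,0,0,33,24,0,40,0,0,0,33,24,0,40,0,0,0,33,24,0,40,0,0,0,20,14,0,40]'|grep clo; python3 d.py 525 301 190 45;python3 -m handwheel '[0,0,0,10,7,0,40,0,0,0,2,1,0,40,0,0,0,0,0,0,40]'|grep clo;  python3 d.py 525 301 46 45
```

```text
clock: 14.93
t 14.93 pos [532.4 266.5 189.9] yaw 42.83 grip 45.4 F [ 0.9 -0.8 -1. ] q [27. 19. -7. 65.  0. 74.]
turn [-0.48 -0.31 -2.17] shift now [30.3 18.  -0.1] shift after turn [29.6 19.1 -0.1] dist 35.3
clock: 15.18
t 15.18 pos [527.4 287.6 188.3] yaw 42.83 grip 45.0 F [-0.1 -1.  -2.3] q [28. 20. -6. 65.  0. 76.]
turn [-0.54 -0.42 -2.18] shift now [ 10.5   8.7 142.3] shift after turn [ 11.2   7.8 142.3] dist 142.9
```

```bash
python3 -m handwheel '[-0.5,-0.4,-2,10.5,8.5,5,40,0,0,0,1,1,20,40,0,0,0,0,0,25,40,0,0,0,0,0,25,40,0,0,0,0,0,20,40,0,0,0,0,0,10,40,0,0,0,0,0,4,40,0,0,0,0,0,0,40]'|grep clo; python3 d.py 525 301 44 45
```

```text
clock: 15.85
t 15.85 pos [528.9 298.6  74.7] yaw 44.44 grip 45.2 F [-0.2 -0.8 -1.5] q [ 30.  24. -15.  51.  -0.  75.]
turn [ 0.19  0.18 -0.56] shift now [ 4.6 -1.2 30.7] shift after turn [ 4.5 -1.1 30.7] dist 31.1
```

```bash
python3 -m handwheel '[0.2,0.2,0,4,-1,10,40,0,0,0,0,0,10,40,0,0,0,0,0,6,40,0,0,0,0,0,2,40,0,0,0,0,0,0,40]'|grep clo; python3 d.py 525 301 44 45;python3 -m handwheel '[0,0,0,2,-2,2,40,0,0,0,0,0,1,40]'|grep clo; python3 d.py 525 301 44 45
```

```text
clock: 16.27
t 16.27 pos [527.8 301.5  47.3] yaw 44.36 grip 45.2 F [-0.5 -0.5 -1.4] q [ 30.  26. -16.  47.   0.  75.]
turn [ 0.26  0.04 -0.64] shift now [ 1.5 -2.4  3.3] shift after turn [ 1.6 -2.3  3.3] dist 4.4
clock: 16.43
t 16.43 pos [525.2 301.9  44.7] yaw 44.36 grip 44.9 F [ 0.6  0.  -0.9] q [ 30.  26. -17.  47.   0.  76.]
turn [ 0.32  0.06 -0.64] shift now [-0.5 -0.8  0.7] shift after turn [-0.5 -0.8  0.7] dist 1.2
```

```bash
python3 -m handwheel '[0.2,0,0,0,0,1.5,40,0,0,0,0,0,1,40]'|grep -v rot; python3 -m handwheel '[0,0,0,0,0,1.5,40,0,0,0,0,0,1,40]'|grep -v rot
```

```text
clock: 16.6
position: [525.7, 302.1, 43.9]
wrist_force: [-4.9, -2.9, 9.9]
grip_width: 45.0
clock: 16.77
position: [525.7, 302.1, 44.0]
wrist_force: [-0.8, -1.3, 0.4]
grip_width: 44.8
```

```bash
python3 -m handwheel '[0,0,0,0,0,0,60,0,0,0,0,0,0,60,0,0,0,0,0,0,60]'|grep -v rot; python3 -m handwheel '[0,0,0,0,0,-10,62,0,0,0,0,0,-20,62,0,0,0,0,0,-25,62,0,0,0,0,0,-30,62,0,0,0,0,0,-30,62,0,0,0,0,0,-25,62,0,0,0,0,0,-12,62,0,0,0,0,0,-5,62]'|grep clo; python3 -m handwheel '[0,0,6.2,0,0,0,62,0,0,6.2,0,0,0,62,0,0,6.2,0,0,0,62,0,0,6.2,0,0,0,62,0,0,6.2,0,0,0,62,0,0,6.1,0,0,0,62,0,0,0,0,0,0,62]'|grep clo;  python3 d.py 582.7 -64 195 7
```

```text
clock: 17.02
position: [526.9, 302.9, 45.5]
wrist_force: [0.6, 1.0, -0.4]
grip_width: 60.0
clock: 17.68
clock: 18.27
t 18.27 pos [525.9 302.8 215.7] yaw 5.52 grip 62.0 F [0.1 0.1 0.9] q [ 30.  19.  -4.  67.  -0. 114.]
turn [ 0.57 -0.16 -1.48] shift now [-370.6   21.1   19.8] shift after turn [-370.9   11.7   20.7] dist 371.7
```

```bash
python3 -m handwheel '[0.5,-0.2,-1.5,-15,0,0,62,0,0,0,-30,1,2,62,0,0,0,-39,1,2,62,0,0,0,-40,1,2,62,0,0,0,-40,1,2,62,0,0,0,-40,1,2,62,0,0,0,-40,1,2,62,0,0,0,-40,1,2,62]'|grep clo; python3 d.py 582.7 -64 195 7; python3 -m handwheel '[0,0,0,-40,2,0,62,0,0,0,-25,1,0,62,0,0,0,-12,1,0,62,0,0,0,-4,0,0,62]'|grep clo;  python3 d.py 582.7 -64 195 7
```

```text
clock: 18.93
t 18.93 pos [571.9  20.5 199.2] yaw 9.52 grip 62.2 F [ 0.8 -0.6  0.4] q [  2.  16. -10.  64.   0.  82.]
turn [ 0.   -0.13  2.52] shift now [-85.1  -3.3   4. ] shift after turn [-85.2   0.4   4.2] dist 85.3
clock: 19.27
t 19.27 pos [589.1 -70.4 197.6] yaw 9.79 grip 62.1 F [-0.4  0.8  0. ] q [-7. 18. -7. 65. -0. 73.]
turn [-0.1  -0.01  2.79] shift now [ 7.4 -5.2  2.6] shift after turn [ 7.1 -5.6  2.6] dist 9.4
```

```bash
python3 -m handwheel '[0,0,2.6,7,-5.5,10,62,0,0,0,0,0,20,62,0,0,0,0,0,20,62,0,0,0,0,0,20,62,0,0,0,0,0,15,62,0,0,0,0,0,5,62,0,0,0,0,0,0,62]'|grep clo;  python3 d.py 582.7 -64 47 7
```

```text
clock: 19.85
t 19.85 pos [582.1 -62.5 104.7] yaw 7.93 grip 61.8 F [-0.1 -0.3 -0.1] q [ -6.  21. -16.  53.   0.  76.]
turn [-0.02 -0.09  0.93] shift now [-1.7  0.4 57.7] shift after turn [-1.6  0.4 57.7] dist 57.7
```

```bash
python3 -m handwheel '[0,0,0.9,-1.5,0,12,62,0,0,0,0,0,13,62,0,0,0,0,0,13,62,0,0,0,0,0,9,62,0,0,0,0,0,4,62,0,0,0,0,0,0,62]'|grep clo;  python3 d.py 582.7 -64 47 7
```

```text
clock: 20.35
t 20.35 pos [585.4 -61.2  56.8] yaw 7.52 grip 61.9 F [-0.1 -0.2 -1.3] q [ -6.  24. -19.  47.   0.  76.]
turn [ 0.3  -0.06  0.52] shift now [-2.4 -3.1  9.8] shift after turn [-2.4 -3.   9.8] dist 10.5
```

```bash
python3 -m handwheel '[0.3,0,0.5,-2.4,-3,6,62,0,0,0,0,0,3,62,0,0,0,0,0,1,62,0,0,0,0,0,0,62]'|grep clo;  python3 d.py 582.7 -64 47 7;  python3 -m handwheel '[0,0,0,0,0,0,40,0,0,0,0,0,0,40,0,0,0,0,0,0,40,0,0,0,0,0,0,40,0,0,0,0,0,0,40]'|grep clo;  python3 d.py 582.7 -64 47 7
```

```text
clock: 20.68
t 20.68 pos [584.1 -64.2  48.2] yaw 7.02 grip 61.4 F [0.2 0.1 0.2] q [ -6.  24. -19.  47.   0.  77.]
turn [ 0.13 -0.02  0.02] shift now [ 0.4 -1.3  1.2] shift after turn [ 0.4 -1.3  1.2] dist 1.8
clock: 21.1
t 21.10 pos [584.4 -64.4  48.9] yaw 7.01 grip 44.6 F [-0.1  0.4 -1.7] q [ -6.  24. -19.  47.   0.  77.]
turn [ 0.18 -0.01  0.01] shift now [ 0.6 -1.7  1.9] shift after turn [ 0.6 -1.7  1.9] dist 2.6
```

```bash
python3 -m handwheel '[0,0,0,0,0,-8,40,0,0,0,0,0,-15,40,0,0,0,0,0,-20,40,0,0,0,0,0,-25,40,0,0,0,0,0,-25,40,0,0,0,0,0,-25,40,0,0,0,0,0,-15,40,0,0,0,0,0,-5,40]'|grep clo; python3 -m handwheel '[0,0,-6.3,0,0,0,40,0,0,-6.3,0,0,0,40,0,0,-6.3,0,0,0,40,0,0,-6.3,0,0,0,40,0,0,-6.3,0,0,0,40,0,0,-6.3,0,0,0,40,0,0,0,0,0,0,40]'|grep clo; python3 d.py 455 299 190 45
```

```text
clock: 21.77
clock: 22.35
t 22.35 pos [579.8 -63.9 194.1] yaw 46.63 grip 45.3 F [-0.2 -0.1 -1.8] q [-6. 17. -8. 64.  0. 37.]
turn [-0.09 -0.21  1.63] shift now [339.9 178.1   5. ] shift after turn [344.8 168.4   4.1] dist 383.8
```

```bash
python3 -m handwheel '[0,0,1.5,14,7,0,40,0,0,0,25,12,0,40,0,0,0,33,16,0,40,0,0,0,36,18,0,40,0,0,0,36,18,0,40,0,0,0,36,18,0,40,0,0,0,36,18,0,40,0,0,0,36,18,0,40]'|grep clo; python3 d.py 455 299 190 45;python3 -m handwheel '[0,0,0,34,16,0,40,0,0,0,20,9,0,40,0,0,0,10,4,0,40,0,0,0,4,2,0,40,0,0,0,0,0,0,40]'|grep clo;  python3 d.py 455 299 46 45
```

```text
clock: 23.02
t 23.02 pos [491.1 205.3 190.8] yaw 42.59 grip 45.1 F [ 1.   0.3 -0.7] q [ 23.  12. -16.  63.   0.  70.]
turn [-0.34 -0.15 -2.41] shift now [93.5 36.8  0.8] shift after turn [91.8 40.7  0.8] dist 100.5
clock: 23.43
t 23.43 pos [461.8 287.3 189.4] yaw 42.31 grip 44.8 F [ 0.6 -0.3 -1.6] q [ 32.  14. -14.  63.   0.  79.]
turn [-0.38 -0.33 -2.69] shift now [ 12.4   3.8 143.5] shift after turn [ 13.1   3.5 143.4] dist 144.0
```

```bash
python3 -m handwheel '[-0.4,-0.3,-2.7,12,4,5,40,0,0,0,2,1,20,40,0,0,0,0,0,25,40,0,0,0,0,0,25,40,0,0,0,0,0,20,40,0,0,0,0,0,10,40,0,0,0,0,0,4,40,0,0,0,0,0,0,40]'|grep clo; python3 d.py 455 299 45 45
```

```text
clock: 24.1
t 24.10 pos [460.1 294.6  77.3] yaw 44.00 grip 45.0 F [-0.1 -0.9 -1.3] q [ 33.  19. -23.  48.  -0.  79.]
turn [ 0.1   0.22 -1.  ] shift now [ 6.8 -0.7 32.3] shift after turn [ 6.7 -0.5 32.3] dist 33.0
```

```bash
python3 -m handwheel '[0,0.2,0,6.5,-1,10,40,0,0,0,0,0,10,40,0,0,0,0,0,6,40,0,0,0,0,0,2,40,0,0,0,0,0,0,40]'|grep clo; python3 d.py 455 299 45 45;python3 -m handwheel '[0,0,0,2,-2,2,40,0,0,0,0,0,1,40]'|grep clo; python3 d.py 455 299 45 45
```

```text
clock: 24.52
t 24.52 pos [457.2 299.5  49.8] yaw 43.84 grip 45.2 F [-0.6 -0.5 -1.7] q [ 33.  20. -25.  44.   0.  79.]
turn [ 0.38  0.06 -1.16] shift now [ 1.1 -2.   4.8] shift after turn [ 1.2 -1.9  4.8] dist 5.3
clock: 24.68
t 24.68 pos [454.6 300.   47.1] yaw 43.84 grip 45.3 F [-0.4 -0.4 -1.7] q [ 33.  20. -26.  44.   0.  80.]
turn [ 0.43  0.07 -1.16] shift now [-1.  -0.4  2.1] shift after turn [-1.  -0.4  2.1] dist 2.4
```

```bash
python3 -m handwheel '[0.4,0,0,0,0,1.5,40,0,0,0,0,0,1,40]'|grep -v rot; python3 -m handwheel '[0,0,0,0,0,1.5,40,0,0,0,0,0,1,40]'|grep -v rot
```

```text
clock: 24.85
position: [454.8, 300.4, 45.1]
wrist_force: [-0.4, 0.9, -1.3]
grip_width: 45.1
clock: 25.02
position: [455.0, 300.4, 44.7]
wrist_force: [-4.0, -2.9, 8.9]
grip_width: 44.9
```

```bash
python3 -m handwheel '[0,0,0,0,0,1.5,40,0,0,0,0,0,1,40]'|grep -v rot
```

```text
clock: 25.18
position: [455.0, 300.4, 44.7]
wrist_force: [-1.7, -2.1, 2.2]
grip_width: 45.0
```

Down. Release, rise, and look.

```bash
python3 -m handwheel '[0,0,0,0,0,0,60,0,0,0,0,0,0,60,0,0,0,0,0,0,60]'|grep -v rot; python3 -m handwheel '[0,0,0,0,0,-10,60,0,0,0,0,0,-20,60,0,0,0,0,0,-25,60,0,0,0,0,0,-30,60,0,0,0,0,0,-30,60,0,0,0,0,0,-20,60,0,0,0,0,0,-8,60,0,0,0,0,0,0,60]'|grep clo
python3 - <<'E'
from h import *
for n in("scene","top"):
    im=env.capture(n)[:,:,::-1]; cv2.imwrite(f"pics/{n}4.png",im); cv2.imwrite(f"pics/{n}4b.png",cv2.resize(im,None,fx=1.5,fy=1.5))
im=cv2.imread("pics/top4.png"); cv2.imwrite("pics/c4.png",cv2.resize(im[163:243,198:318],None,fx=6,fy=6,interpolation=cv2.INTER_CUBIC))
E
```

```text
clock: 25.43
position: [456.2, 301.2, 46.1]
wrist_force: [0.1, -0.9, -0.0]
grip_width: 60.4
clock: 26.1
```

View pics/scene4b.png

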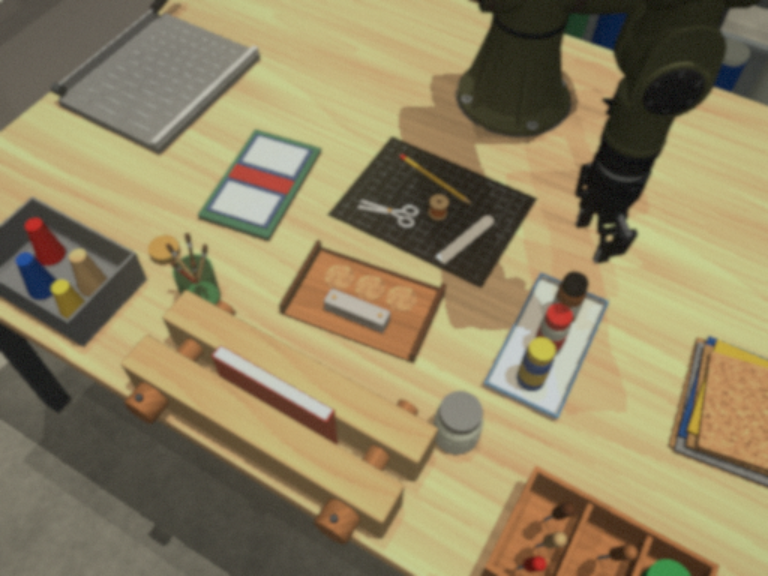

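View pics/c4.png

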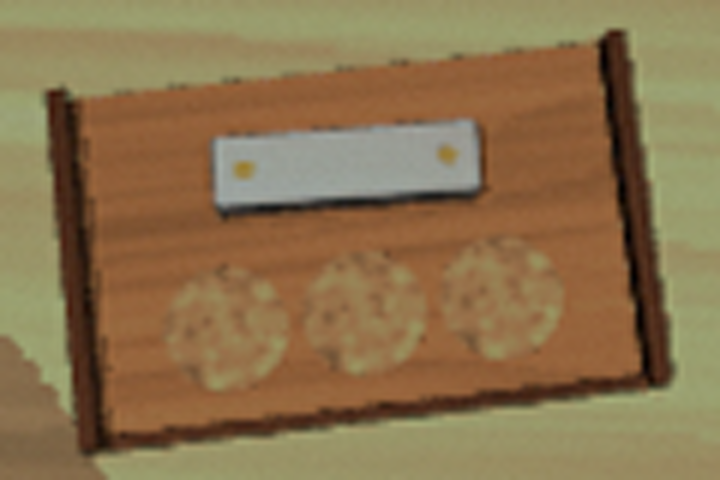

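Run:
```python
from h import *
im=cv2.imread("pics/top4.png"); hsv=cv2.cvtColor(im,cv2.COLOR_BGR2HSV)
# pads
q=(np.array([[227,327],[365,313],[502,297]])+.5)/6-.5+[198,163]
print("pads eye",back("top",q,8).round(1))
c=im[163:243,198:318].astype(int); m=((c[:,:,1]>95)&(c[:,:,0]>40)).astype(np.uint8)
m[:35]=0;m[66:]=0;m[:,:26]=0;m[:,96:]=0
m=cv2.morphologyEx(m,cv2.MORPH_CLOSE,np.ones((3,3),np.uint8))
n,l,s,ce=cv2.connectedComponentsWithStats(m)
for i in range(1,n):
    if s[i,4]>60: print(s[i],back("top",ce[i]+[198,163],8).round(1))
# weight top
g=hsv[:,:,1]; mm=((hsv[:,:,1]<60)&(hsv[:,:,2]>110)).astype(np.uint8); z=np.zeros_like(mm); z[180:202,228:285]=mm[180:202,228:285]
ct=max(cv2.findContours(z,cv2.RETR_EXTERNAL,cv2.CHAIN_APPROX_NONE)[0],key=len)[:,0]
print("weight",cv2.minAreaRect(back("top",ct,36)[:,:2].astype(np.float32)))
```

```text
pads eye [[571.1  51.    8. ]
 [578.5  -6.4   8. ]
 [586.7 -63.9   8. ]]
[  26   35   70   31 1712] [[581.4 -10.6   8. ]]
weight ((636.8876953125, 3.4830398559570312), (28.55143928527832, 108.97344207763672), 5.845673561096191)
```

View pics/top4b.png

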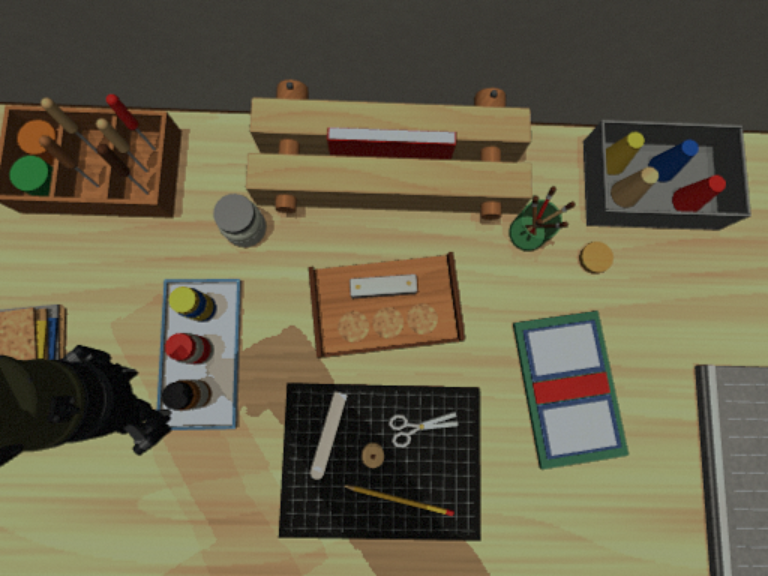

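```bash
python3 - <<'E'
from h import *
im=cv2.imread("pics/top4.png"); hsv=cv2.cvtColor(im,cv2.COLOR_BGR2HSV)
for n,lo,hi in(("yel",(22,120,100),(34,255,255)),("red",(0,150,90),(8,255,255)),("blk",(0,0,0),(180,255,45))):
    m=cv2.inRange(hsv,np.array(lo),np.array(hi)); z=np.zeros_like(m); z[186:276,109:135]=m[186:276,109:135]
    ct=max(cv2.findContours(z,cv2.RETR_EXTERNAL,cv2.CHAIN_APPROX_NONE)[0],key=len)[:,0]
    print(n,len(ct),cv2.minEnclosingCircle(back("top",ct,104)[:,:2].astype(np.float32)))
cv2.imwrite("pics/c4t.png",cv2.resize(im[180:295,95:175],None,fx=5,fy=5,interpolation=cv2.INTER_CUBIC))
E
python3 d.py 636.5 2 150 6
```

```text
yel 47 ((593.7957153320312, 302.711669921875), 19.52931022644043)
red 48 ((524.822021484375, 302.14019775390625), 19.61695098876953)
blk 95 ((455.7445373535156, 291.5256042480469), 26.624799728393555)
t 26.20 pos [454.  300.  195.8] yaw 43.87 grip 60.2 F [-0.5  0.  -1.2] q [ 34.  13. -14.  63.  -0.  80.]
turn [ 0.07  0.09 37.87] shift now [-341.2  -75.    46.3] shift after turn [-315.5  150.4   45.8] dist 352.4
```

View pics/c4t.png

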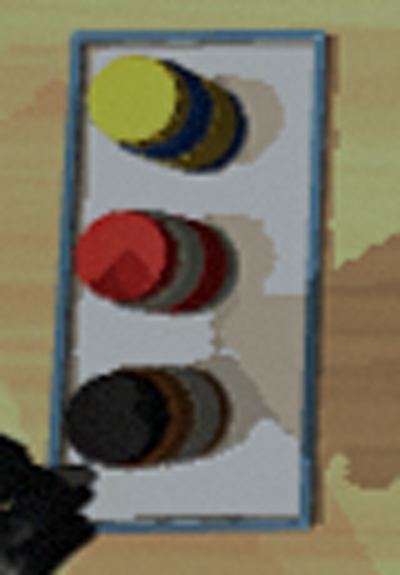

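```bash
python3 -m handwheel '[0,0,6.4,0,0,0,60,0,0,6.4,0,0,0,60,0,0,6.4,0,0,0,60,0,0,6.4,0,0,0,60,0,0,6.4,0,0,0,60,0,0,6.4,0,0,0,60,0,0,0,0,0,0,60]'|grep clo;  python3 d.py 636 2.5 180 5.5; python3 -m handwheel '[0,0,0,-16,7,0,60,0,0,0,-27,13,0,60,0,0,0,-34,16,0,60,0,0,0,-36,17,0,60,0,0,0,-36,17,0,60,0,0,0,-36,17,0,60,0,0,0,-36,17,0,60,0,0,0,-36,17,0,60]'|grep clo;  python3 d.py 636 2.5 180 5.5
```

```text
clock: 26.78
t 26.78 pos [447.2 295.5 181.8] yaw 3.64 grip 60.1 F [0.8 0.7 0.4] q [ 34.  14. -15.  62.  -0. 120.]
turn [-0.96  0.64 -1.86] shift now [-304.4  169.8    2.5] shift after turn [-309.8  159.8    1.8] dist 348.6
clock: 27.45
t 27.45 pos [583.4  44.3 168.4] yaw 6.11 grip 60.1 F [ 0.4  0.6 -0.1] q [ 5. 20. -8. 64. -1. 89.]
turn [-2.13  0.7   0.62] shift now [-47.3  47.3 -12.8] shift after turn [-46.7  48.3 -11.6] dist 68.1
```

```bash
python3 -m handwheel '[-2.1,0.7,0.6,-22,22,0,60,0,0,0,-16,17,0,60,0,0,0,-6,7,0,60,0,0,0,-2,2,0,60,0,0,0,0,0,0,60]'|grep clo;  python3 d.py 636 2.5 100 5.5
```

```text
clock: 27.87
t 27.87 pos [636.7  -7.5 159.1] yaw 5.73 grip 59.8 F [-0.6  0.5  1. ] q [-1. 24. -3. 63. -0. 84.]
turn [-0.56  0.04  0.23] shift now [10.1  0.9 59. ] shift after turn [10.1  0.2 59.1] dist 59.9
```

```bash
python3 -m handwheel '[-0.5,0,0.2,10,0,10,60,0,0,0,0,0,18,60,0,0,0,0,0,18,60,0,0,0,0,0,10,60,0,0,0,0,0,4,60,0,0,0,0,0,0,60]'|grep clo;  python3 d.py 636 2.5 60 5.5
```

```text
clock: 28.37
t 28.37 pos [629.7   9.8  95.1] yaw 6.31 grip 59.8 F [-0.7  0.1  0.3] q [ 1. 26. -9. 55.  0. 85.]
turn [-0.4  -0.11  0.8 ] shift now [-8.   5.7 35. ] shift after turn [-7.9  5.6 35.1] dist 36.4
```

```bash
python3 -m handwheel '[-0.4,0,0.8,-6,4,10,60,0,0,0,0,0,12,60,0,0,0,0,0,8,60,0,0,0,0,0,2,60,0,0,0,0,0,0,60]'|grep clo;  python3 d.py 636 2.5 15 5.5
python3 - <<'E'
from h import *
cv2.imwrite("pics/scene5.png",cv2.resize(env.capture("scene")[120:260,150:350,::-1],None,fx=4,fy=4,interpolation=cv2.INTER_CUBIC))
E
```

```text
clock: 28.78
t 28.78 pos [634.4   6.9  63.7] yaw 5.76 grip 59.9 F [ 0.8 -0.2  0.4] q [  1.  28. -11.  51.   0.  85.]
turn [ 0.09 -0.14  0.26] shift now [-4.6  1.1 48.7] shift after turn [-4.5  1.2 48.7] dist 48.9
```

View pics/scene5.png

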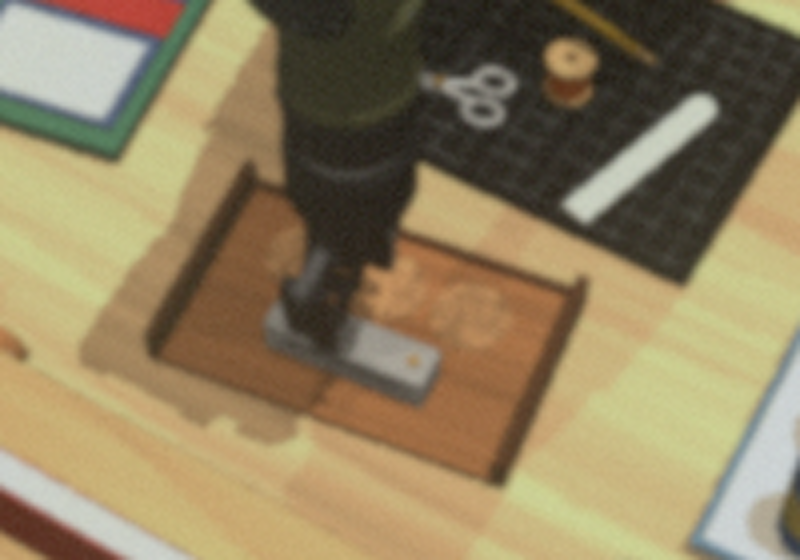

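Run:
```python
from h import *
for P in([634.4+34,6.9+3,70],[634.4-34,6.9-3,70],[634,7,63],[636.5,2.5,36]): print(((proj("scene",P)-[150,120])*4).round())
```

```text
[[327. 346.]]
[[378. 261.]]
[[354. 309.]]
[[346. 332.]]
```

```bash
python3 -m handwheel '[0,0,0.2,-4,1,10,60,0,0,0,0,0,12,60,0,0,0,0,0,12,60,0,0,0,0,0,7,60,0,0,0,0,0,2,60,0,0,0,0,0,0,60]'|grep clo;  python3 d.py 636 2.5 15 5.5
```

```text
clock: 29.33
t 29.33 pos [636.6   2.5  17.1] yaw 5.53 grip 59.8 F [-0.3  0.3  0.3] q [  0.  31. -13.  46.   0.  85.]
turn [ 0.16 -0.14  0.03] shift now [ 0.  -0.6  2.1] shift after turn [ 0.  -0.6  2.1] dist 2.2
```

```bash
python3 -m handwheel '[0.1,0,0,0,-0.5,2,60,0,0,0,0,0,0,40,0,0,0,0,0,0,25,0,0,0,0,0,0,25,0,0,0,0,0,0,25,0,0,0,0,0,0,25,0,0,0,0,0,0,25,0,0,0,0,0,0,25]' 70|grep -v rot;  python3 d.py 636 2.5 15 5.5
```

```text
clock: 30.0
position: [636.1, 2.6, 15.0]
wrist_force: [0.1, 0.1, -2.3]
grip_width: 28.5
t 30.00 pos [636.1   2.6  15. ] yaw 5.54 grip 28.5 F [ 0.1  0.1 -2.3] q [  0.  31. -13.  46.   0.  85.]
turn [ 0.04 -0.14  0.04] shift now [-0.1 -0.1  0. ] shift after turn [-0.1 -0.1  0. ] dist 0.2
```

```bash
python3 -m handwheel '[0,0,0,0,0,-5,25,0,0,0,0,0,-12,25,0,0,0,0,0,-18,25,0,0,0,0,0,-20,25,0,0,0,0,0,-20,25,0,0,0,0,0,-20,25,0,0,0,0,0,-12,25,0,0,0,0,0,-4,25]'|grep -v rot;  python3 d.py 478 -309 120 9.7
python3 -c "
from h import *
print(back('top',[528/1.5,235/1.5],0))
cv2.imwrite('pics/scene6.png',cv2.resize(env.capture('scene')[100:280,130:380,::-1],None,fx=3,fy=3,interpolation=cv2.INTER_CUBIC))"
```

```text
clock: 30.67
position: [630.2, 2.3, 130.6]
wrist_force: [0.4, 0.3, -5.8]
grip_width: 28.5
t 30.67 pos [630.2   2.3 130.6] yaw 5.55 grip 28.5 F [ 0.4  0.3 -5.8] q [ 0. 25. -6. 60.  0. 85.]
turn [-0.65 -0.22 -4.15] shift now [-295.2 -181.4   11.6] shift after turn [-281.2 -202.4   10.6] dist 346.6
[[ 739.4902678  -249.60744823    0.        ]]
```

View pics/scene6.png

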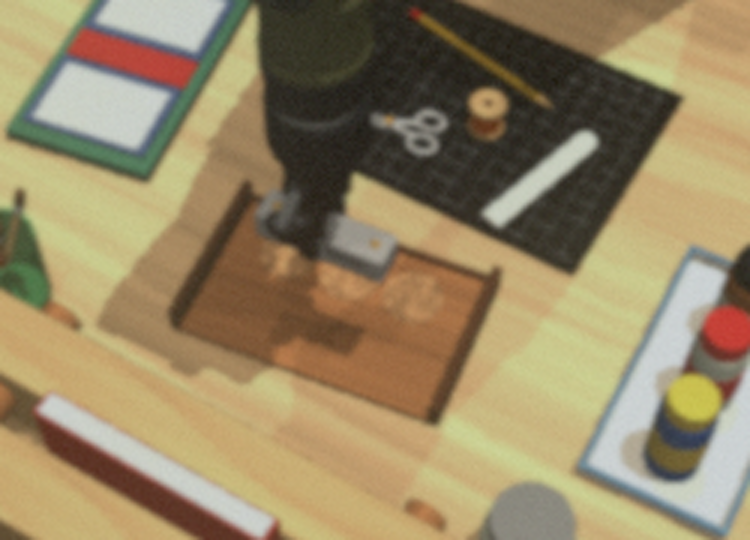

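```bash
python3 -m handwheel '[-0.6,-0.2,-4,0,0,0,25,0,0,0,-13,-9,0,25,0,0,0,-22,-16,0,25,0,0,0,-29,-20,0,25,0,0,0,-31,-22,0,25,0,0,0,-31,-22,0,25,0,0,0,-31,-22,0,25,0,0,0,-31,-22,0,25]'|grep -v rot;  python3 d.py 478 -309 120 9.7
```

```text
clock: 31.38
position: [526.6, -206.2, 126.1]
wrist_force: [0.2, -0.4, -6.2]
grip_width: 28.7
t 31.38 pos [ 526.6 -206.2  126.1] yaw 10.32 grip 28.7 F [ 0.2 -0.4 -6.2] q [-21.  18. -17.  56.   0.  58.]
turn [-0.18 -0.3   0.62] shift now [-92.5 -66.2   5.8] shift after turn [-93.2 -65.2   6.1] dist 113.9
```

```bash
python3 -m handwheel '[-0.2,-0.2,0.5,-27,-20,0,25,0,0,0,-22,-15,0,25,0,0,0,-12,-8,0,25,0,0,0,-5,-3,0,25,0,0,0,0,0,0,25]'|grep -v rot;  python3 d.py 478 -309 60 9.7
```

```text
clock: 31.8
position: [480.4, -289.3, 122.1]
wrist_force: [-0.5, 0.4, -6.6]
grip_width: 28.7
t 31.80 pos [ 480.4 -289.3  122.1] yaw 8.99 grip 28.7 F [-0.5  0.4 -6.6] q [-31.  18. -17.  55.  -0.  50.]
turn [-0.53 -0.17 -0.71] shift now [-19.3  -4.9  62.1] shift after turn [-19.   -5.7  62.1] dist 65.2
```

```bash
python3 -m handwheel '[-0.5,-0.1,-0.7,-18,-5,5,25,0,0,0,-2,-1,14,25,0,0,0,0,0,16,25,0,0,0,0,0,12,25,0,0,0,0,0,5,25,0,0,0,0,0,0,25]'|grep -v rot;  python3 d.py 478 -309 26 9.7
```

```text
clock: 32.3
position: [478.8, -305.5, 67.0]
wrist_force: [-0.3, 0.1, -4.7]
grip_width: 28.3
t 32.30 pos [ 478.8 -305.5   67. ] yaw 9.87 grip 28.3 F [-0.3  0.1 -4.7] q [-33.  21. -20.  48.   0.  47.]
turn [ 0.04 -0.32  0.17] shift now [-3.6 -1.4 41. ] shift after turn [-3.3 -1.4 41. ] dist 41.2
```

```bash
python3 -m handwheel '[0,-0.3,0.2,-3.5,-1.5,8,25,0,0,0,0,0,10,25,0,0,0,0,0,8,25,0,0,0,0,0,3,25,0,0,0,0,0,0,25]'|grep -v rot;  python3 d.py 478 -309 26 9.7
python3 -c "
from h import *
cv2.imwrite('pics/scene7.png',cv2.resize(env.capture('scene')[70:180,100:260,::-1],None,fx=5,fy=5,interpolation=cv2.INTER_CUBIC))
cv2.imwrite('pics/top7.png',cv2.resize(env.capture('top')[:,:,::-1],None,fx=1.5,fy=1.5))"
```

```text
clock: 32.72
position: [479.7, -307.7, 36.3]
wrist_force: [-0.5, -0.6, -5.3]
grip_width: 28.8
t 32.72 pos [ 479.7 -307.7   36.3] yaw 9.83 grip 28.8 F [-0.5 -0.6 -5.3] q [-33.  23. -22.  44.   0.  47.]
turn [0.11 0.03 0.13] shift now [-1.  -1.9 10.3] shift after turn [-1.  -1.9 10.3] dist 10.5
```

View pics/scene7.png

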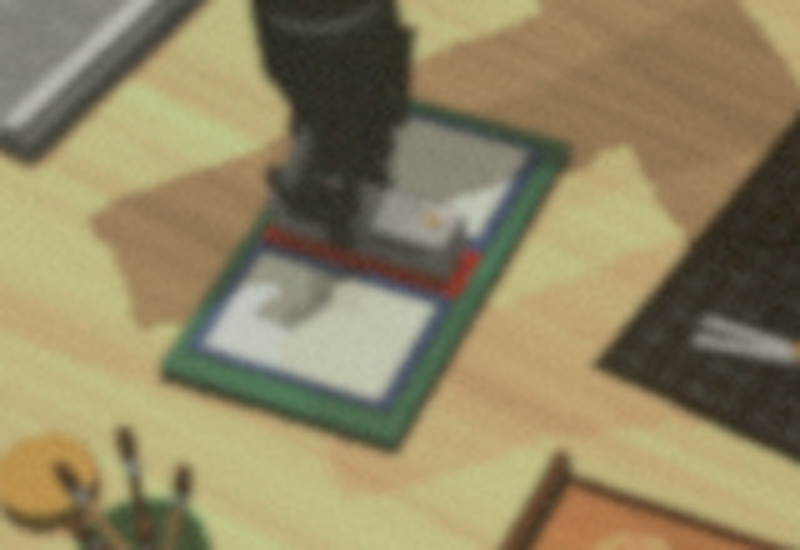

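View pics/top7.png

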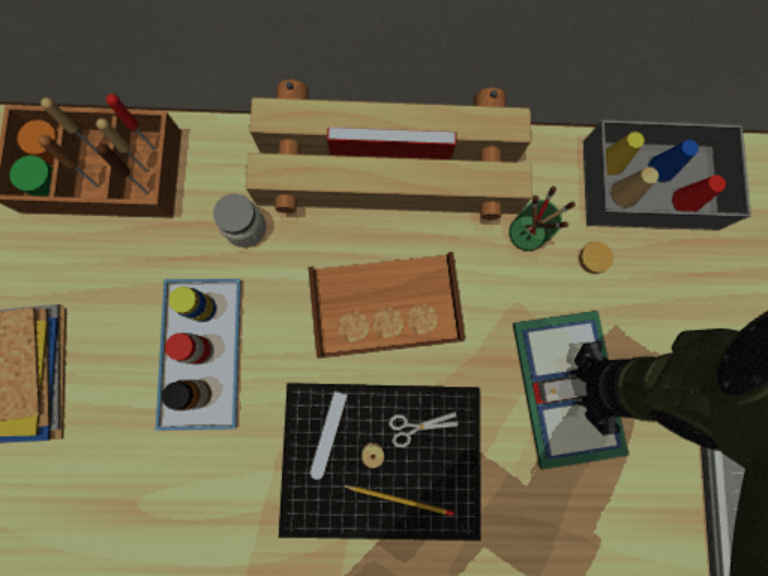

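```bash
python3 -m handwheel '[0,0,0.1,-1,-2,4,25,0,0,0,0,0,4,25,0,0,0,0,0,1,25,0,0,0,0,0,0,25]'|grep -v rot;  python3 d.py 478 -309 25 9.7
```

```text
clock: 33.15
position: [478.9, -310.4, 28.5]
wrist_force: [-0.1, -0.3, -5.1]
grip_width: 28.7
t 33.15 pos [ 478.9 -310.4   28.5] yaw 9.69 grip 28.7 F [-0.1 -0.3 -5.1] q [-33.  24. -23.  43.   0.  47.]
turn [ 0.24  0.16 -0.01] shift now [ 1.5 -0.7  3.5] shift after turn [ 1.5 -0.7  3.5] dist 3.9
```

```bash
python3 -m handwheel '[0.2,0.1,0,1,-1,1.5,25,0,0,0,0,0,1,25]'|grep -v rot;  python3 -m handwheel '[0,0,0,0,0,1.5,25,0,0,0,0,0,1,25]'|grep -v rot;  python3 d.py 478 -309 25 9.7
```

```text
clock: 33.32
position: [477.9, -309.7, 26.1]
wrist_force: [0.3, 0.3, -5.3]
grip_width: 28.4
clock: 33.48
position: [478.1, -310.0, 25.0]
wrist_force: [-5.5, 4.3, 13.0]
grip_width: 28.5
t 33.48 pos [ 478.1 -310.    25. ] yaw 9.67 grip 28.5 F [-5.5  4.3 13. ] q [-33.  24. -23.  43.  -0.  47.]
turn [ 0.08  0.1  -0.03] shift now [ 1.  0. -0.] shift after turn [ 1.  0. -0.] dist 1.0
```

```bash
python3 -m handwheel '[0,0,0,0,0,0,25,0,0,0,0,0,0,45,0,0,0,0,0,0,60,0,0,0,0,0,0,60]'|grep -v rot;  python3 -m handwheel '[0,0,0,0,0,-6,60,0,0,0,0,0,-15,60,0,0,0,0,0,-25,60,0,0,0,0,0,-30,60,0,0,0,0,0,-35,60,0,0,0,0,0,-35,60,0,0,0,0,0,-25,60,0,0,0,0,0,-8,60]'|grep -v rot;  python3 d.py 455 300 190 45
```

```text
clock: 33.82
position: [480.2, -311.2, 27.3]
wrist_force: [1.0, 0.4, 0.0]
grip_width: 60.3
clock: 34.48
position: [478.3, -309.8, 215.1]
wrist_force: [-0.3, -0.8, 0.5]
grip_width: 60.2
t 34.48 pos [ 478.3 -309.8  215.1] yaw 9.69 grip 60.2 F [-0.3 -0.8  0.5] q [-33.  15.  -9.  66.  -0.  47.]
turn [  0.15   0.28 -35.31] shift now [605.1  79.5  23.1] shift after turn [447.6 414.7  25.1] dist 610.7
```

```bash
python3 -m handwheel '[0,0,-7,0,0,0,60,0,0,-7,0,0,0,60,0,0,-7,0,0,0,60,0,0,-7,0,0,0,60,0,0,-7,0,0,0,60,0,0,0,15,14,0,60,0,0,0,25,23,0,60,0,0,0,29,27,0,60]'|grep clo; python3 -m handwheel '[0,0,0,29,27,0,60,0,0,0,29,27,0,60,0,0,0,29,27,0,60,0,0,0,29,27,0,60,0,0,0,29,27,0,60,0,0,0,29,27,0,60,0,0,0,29,27,0,60,0,0,0,29,27,0,60]'|grep clo; python3 d.py 455 300 190 45
python3 -c "
from h import *
im=env.capture('top')[:,:,::-1];cv2.imwrite('pics/top8.png',im);cv2.imwrite('pics/c8.png',cv2.resize(im[200:315,335:425],None,fx=5,fy=5,interpolation=cv2.INTER_CUBIC))"
```

```text
clock: 35.15
clock: 35.82
t 35.82 pos [460.  107.7 212.1] yaw 45.06 grip 59.6 F [ 1.1 -0.8 -0.2] q [ 14.   4. -22.  63.  -1.  59.]
turn [0.17 1.15 0.06] shift now [139.8 132.5  19.7] shift after turn [139.5 132.4  22.1] dist 193.6
```

View pics/c8.png

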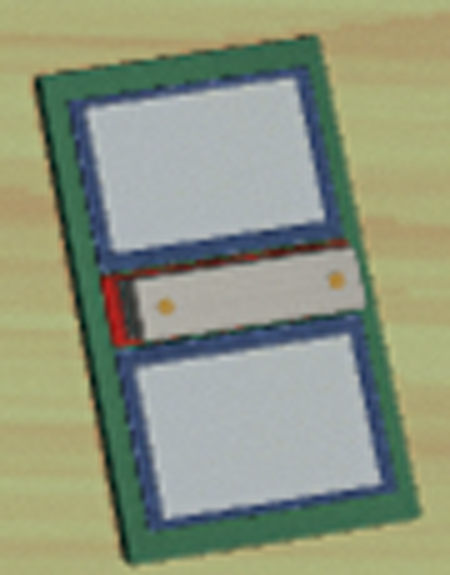

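Run:
```python
from h import *
w=(np.array([[140,269],[354,248],[363,306],[148,342]],float)+.5)/5-.5+[335,200]
b=back("top",w,46);print(b.round(1),b.mean(0))
im=cv2.imread("pics/top8.png"); c=im[200:315,335:425]
c=cv2.resize(c,None,fx=5,fy=5,interpolation=cv2.INTER_CUBIC)
from ov import *
for name,x,y,a in(("m",478,-309.5,9.7),):
    it=[(T(x,y,a,[[-15,-55,46],[15,-55,46],[15,55,46],[-15,55,46]]),(0,255,0),True),(T(477.8,-309.2,9.7,[[-17,-62,18],[17,-62,18],[17,62,18],[-17,62,18]]),(255,255,0),True)]
    ov("top","pics/top8.png",(360,240,65,35),12,it,"pics/o8.png")
```

```text
[[ 488.1 -255.9   46. ]
 [ 500.4 -359.9   46. ]
 [ 473.1 -363.    46. ]
 [ 454.  -258.9   46. ]] [ 478.91629934 -309.43338504   46.        ]
```

View pics/o8.png

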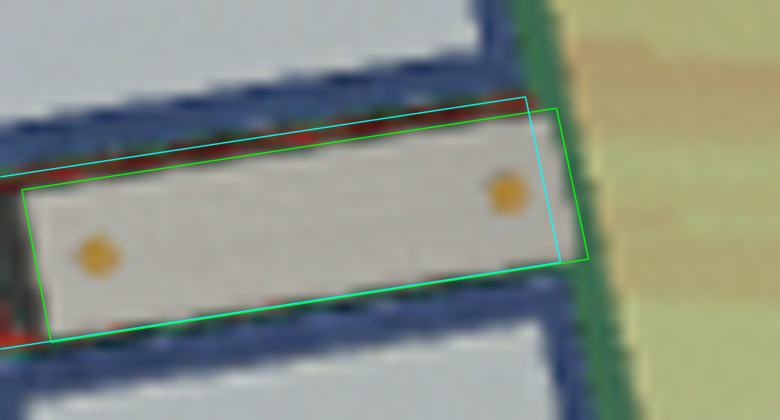

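```bash
python3 -m handwheel '[0,1.1,0,27,25,2,60,0,0,0,27,25,3,60,0,0,0,27,25,3,60,0,0,0,22,21,3,60,0,0,0,14,14,3,60,0,0,0,7,7,2,60,0,0,0,3,3,0,60,0,0,0,0,0,0,60]'|grep clo; python3 d.py 455 300.4 150 45
```

```text
clock: 36.53
t 36.53 pos [450.8 296.5 194. ] yaw 45.97 grip 59.9 F [ 0.4  0.1 -0. ] q [ 33.  12. -15.  62.   0.  77.]
turn [ 0.35 -0.19  0.97] shift now [-0.5  5.5 44. ] shift after turn [-0.2  5.8 44. ] dist 44.3
```

```bash
python3 -m handwheel '[0.3,-0.2,0.9,0,5.5,5,60,0,0,0,0,0,20,60,0,0,0,0,0,22,60,0,0,0,0,0,22,60,0,0,0,0,0,15,60,0,0,0,0,0,6,60,0,0,0,0,0,0,60]'|grep clo; python3 d.py 455 300.4 44.7 45
```

```text
clock: 37.12
t 37.12 pos [459.6 293.2 101.5] yaw 44.15 grip 60.2 F [-0.6 -0.6  0.3] q [ 33.  17. -22.  51.  -0.  79.]
turn [ 0.12  0.26 -0.85] shift now [ 8.6  1.6 56.7] shift after turn [ 8.4  1.8 56.8] dist 57.4
```

```bash
python3 -m handwheel '[0,0.2,0,7.5,1.5,8,60,0,0,0,0,0,12,60,0,0,0,0,0,12,60,0,0,0,0,0,8,60,0,0,0,0,0,3,60,0,0,0,0,0,0,60]'|grep clo; python3 d.py 455 300.4 45 45
```

```text
clock: 37.62
t 37.62 pos [458.5 300.7  59.9] yaw 43.83 grip 60.5 F [-0.3  0.7 -0.6] q [ 33.  20. -24.  46.   0.  79.]
turn [ 0.46  0.09 -1.17] shift now [ 2.2 -2.9 14.9] shift after turn [ 2.3 -2.7 14.9] dist 15.3
```

```bash
python3 -m handwheel '[0.4,0,0,2,-2.5,6,60,0,0,0,0,0,7,60,0,0,0,0,0,2,60,0,0,0,0,0,0,60]'|grep clo; python3 d.py 455 300.4 45 45
```

```text
clock: 37.95
t 37.95 pos [456.2 301.4  45.3] yaw 43.83 grip 60.0 F [0.5 0.2 0.2] q [ 33.  21. -25.  44.  -0.  80.]
turn [ 0.18  0.11 -1.18] shift now [ 0.1 -1.6  0.3] shift after turn [ 0.1 -1.6  0.3] dist 1.6
```

```bash
python3 -m handwheel '[0.2,0,0,0,-1.5,0.5,60,0,0,0,0,0,0,40,0,0,0,0,0,0,40,0,0,0,0,0,0,40,0,0,0,0,0,0,40,0,0,0,0,0,0,40]' 45|grep clo; python3 d.py 455 300.4 45 45; python3 -m handwheel '[0,0,0,0,0,-8,40,0,0,0,0,0,-15,40,0,0,0,0,0,-20,40,0,0,0,0,0,-25,40,0,0,0,0,0,-25,40,0,0,0,0,0,-25,40,0,0,0,0,0,-15,40,0,0,0,0,0,-5,40]'|grep clo;  python3 d.py 585.6 -64.3 190 7
```

```text
clock: 38.45
t 38.45 pos [455.  300.3  45.1] yaw 43.82 grip 44.8 F [-1.   0.  -0.2] q [ 33.  21. -25.  44.  -0.  80.]
turn [-0.04  0.11 -1.18] shift now [0.1 0.  0.1] shift after turn [0.1 0.  0.1] dist 0.1
clock: 39.12
t 39.12 pos [451.9 298.5 189.2] yaw 43.81 grip 45.2 F [ 1.  -0.3 -1.9] q [ 34.  13. -14.  63.  -0.  80.]
turn [-0.43  0.18 36.81] shift now [-354.4 -154.6    0.6] shift after turn [-376.4   88.5   -0.8] dist 386.6
```

```bash
python3 -m handwheel '[0,0,6.2,0,0,-3,40,0,0,6.2,0,0,-3,40,0,0,6.2,0,0,-3,40,0,0,6.2,0,0,-3,40,0,0,6.2,0,0,-3,40,0,0,6.1,0,0,-2,40,0,0,0,0,0,0,40]'|grep clo;  python3 d.py 585.6 -64.3 190 7;  python3 -m handwheel '[-0.5,0.2,-1.5,-13,3,0,40,0,0,0,-24,6,0,40,0,0,0,-33,8,0,40,0,0,0,-37,9,0,40,0,0,0,-37,9,0,40,0,0,0,-37,9,0,40,0,0,0,-37,9,0,40,0,0,0,-37,9,0,40]'|grep clo;  python3 d.py 585.6 -64.3 190 7
```

```text
clock: 39.7
t 39.70 pos [451.6 298.3 208.3] yaw 4.94 grip 44.8 F [-0.   0.6 -1.7] q [ 34.  13. -13.  65.  -0. 119.]
turn [-0.26  0.26 -2.06] shift now [-372.7  102.3   19.6] shift after turn [-376.2   88.8   18.3] dist 387.0
clock: 40.37
t 40.37 pos [544.7  50.7 204.4] yaw 8.90 grip 45.0 F [ 1.4 -0.1 -1.6] q [  5.  13. -13.  64.   0.  86.]
turn [-0.03 -0.1   1.9 ] shift now [-120.    22.7   14.2] shift after turn [-119.1   26.6   14.4] dist 122.9
```

```bash
python3 -m handwheel '[0,0,1.8,-33,8,3,40,0,0,0,-26,6,3,40,0,0,0,-14,4,3,40,0,0,0,-6,2,2,40,0,0,0,0,0,0,40]'|grep clo;  python3 d.py 585.6 -64.3 110 7
```

```text
clock: 40.78
t 40.78 pos [577.1 -36.9 190.2] yaw 7.33 grip 44.7 F [-0.8  0.6 -1.8] q [ -4.  17. -10.  64.  -0.  79.]
turn [-0.15  0.03  0.33] shift now [-28.2   5.2  80.2] shift after turn [-28.2   5.1  80.2] dist 85.2
```

```bash
python3 -m handwheel '[0,0,0.3,-17,3,0,40,0,0,0,-9,2,10,40,0,0,0,-2,0,20,40,0,0,0,0,0,20,40,0,0,0,0,0,15,40,0,0,0,0,0,6,40,0,0,0,0,0,0,40]'|grep clo;  python3 d.py 585.6 -64.3 70 7
```

```text
clock: 41.37
t 41.37 pos [583.5 -58.1 113.6] yaw 7.86 grip 45.2 F [-0.6  0.3 -1.6] q [ -6.  21. -15.  55.   0.  76.]
turn [-0.23 -0.23  0.86] shift now [-6.6  1.4 43.6] shift after turn [-6.4  1.3 43.6] dist 44.1
```

```bash
python3 -m handwheel '[-0.2,-0.2,0.8,-6,1,8,40,0,0,0,0,0,13,40,0,0,0,0,0,13,40,0,0,0,0,0,7,40,0,0,0,0,0,2,40,0,0,0,0,0,0,40]'|grep clo;  python3 d.py 585.6 -64.3 49 7
```

```text
clock: 41.87
t 41.87 pos [587.5 -62.5  70.7] yaw 7.20 grip 45.0 F [ 0.6 -0.2 -2.5] q [ -6.  23. -17.  49.   0.  77.]
turn [0.24 0.05 0.2 ] shift now [-1.5 -2.2 21.7] shift after turn [-1.5 -2.1 21.7] dist 21.8
```

```bash
python3 -m handwheel '[0.2,0,0.2,-1.5,-2,6,40,0,0,0,0,0,8,40,0,0,0,0,0,4,40,0,0,0,0,0,0,40]'|grep clo;  python3 d.py 585.6 -64.3 49 7
```

```text
clock: 42.2
t 42.20 pos [587.4 -64.7  53.2] yaw 6.97 grip 44.8 F [-0.3  0.2 -1.4] q [ -6.  24. -18.  47.  -0.  77.]
turn [ 0.23  0.1  -0.03] shift now [ 0.7 -1.7  4.2] shift after turn [ 0.7 -1.7  4.2] dist 4.6
```

```bash
python3 -m handwheel '[0.2,0,0,0.5,-1.7,2,40,0,0,0,0,0,1,40]'|grep -v rot; python3 -m handwheel '[0,0,0,0,0,1.5,40,0,0,0,0,0,1,40]'|grep -v rot;  python3 d.py 585.6 -64.3 49 7
```

```text
clock: 42.37
position: [585.6, -64.5, 50.1]
wrist_force: [0.5, -0.4, -2.4]
grip_width: 45.1
clock: 42.53
position: [585.9, -64.6, 49.0]
wrist_force: [-5.6, 0.5, 13.5]
grip_width: 44.9
t 42.53 pos [585.9 -64.6  49. ] yaw 6.96 grip 44.9 F [-5.6  0.5 13.5] q [ -6.  24. -19.  47.  -0.  77.]
turn [ 0.07  0.12 -0.04] shift now [ 0.3 -0.3 -0. ] shift after turn [ 0.3 -0.3 -0. ] dist 0.4
```

```bash
python3 -m handwheel '[0,0,0,0,0,0,40,0,0,0,0,0,0,60,0,0,0,0,0,0,60,0,0,0,0,0,0,60]'|grep -v rot; python3 -m handwheel '[0,0,0,0,0,-10,60,0,0,0,0,0,-20,60,0,0,0,0,0,-25,60,0,0,0,0,0,-30,60,0,0,0,0,0,-30,60,0,0,0,0,0,-20,60,0,0,0,0,0,-6,60,0,0,0,0,0,0,60]'|grep clo;python3 -m handwheel '[0,0,-6.3,0,0,0,60,0,0,-6.3,0,0,0,60,0,0,-6.3,0,0,0,60,0,0,-6.3,0,0,0,60,0,0,-6.3,0,0,0,60,0,0,-6.3,0,0,0,60,0,0,0,0,0,0,60]'|grep clo; python3 d.py 525.8 302 190 45
```

```text
clock: 42.87
position: [587.3, -64.6, 50.6]
wrist_force: [0.6, -1.1, -0.6]
grip_width: 59.9
clock: 43.53
clock: 44.12
t 44.12 pos [582.8 -63.9 193.7] yaw 46.57 grip 60.0 F [-0.5 -0.3  0.1] q [-6. 18. -8. 64. -0. 37.]
turn [-0.19 -0.09  1.57] shift now [292.9 226.6   3.5] shift after turn [299.  218.4   3.7] dist 370.3
```

```bash
python3 -m handwheel '[0,0,1.5,14,10,0,60,0,0,0,24,18,0,60,0,0,0,31,23,0,60,0,0,0,33,24,0,60,0,0,0,33,24,0,60,0,0,0,33,24,0,60,0,0,0,33,24,0,60,0,0,0,33,24,0,60]'|grep clo; python3 d.py 525.8 302 190 45;python3 -m handwheel '[0,0,0,30,22,0,60,0,0,0,20,14,0,60,0,0,0,10,7,0,60,0,0,0,3,2,0,60,0,0,0,0,0,0,60]'|grep clo;  python3 d.py 525.8 302 100 45
```

```text
clock: 44.78
t 44.78 pos [538.5 223.3 183.2] yaw 42.51 grip 60.1 F [ 1.1 -0.3 -0.8] q [23. 18. -9. 64. -0. 70.]
turn [-0.82 -0.31 -2.49] shift now [66.6 43.7 -7.1] shift after turn [64.6 46.6 -6.8] dist 80.0
clock: 45.2
t 45.20 pos [523.5 311.8 176.8] yaw 42.23 grip 60.0 F [ 0.9 -1.3  0.5] q [31. 21. -5. 65.  0. 78.]
turn [-1.12 -0.52 -2.78] shift now [-9.5 -3.3 76.8] shift after turn [-8.6 -5.3 76.8] dist 77.5
```

```bash
python3 -m handwheel '[-1.1,-0.5,-2.7,-9,-5,0,60,0,0,0,0,0,10,60,0,0,0,0,0,18,60,0,0,0,0,0,18,60,0,0,0,0,0,12,60,0,0,0,0,0,4,60,0,0,0,0,0,0,60]'|grep clo; python3 d.py 525.8 302 44 45
```

```text
clock: 45.78
t 45.78 pos [525.5 294.2 107.6] yaw 43.76 grip 59.9 F [-0.8  0.3 -0.3] q [ 29.  23. -13.  55.  -0.  76.]
turn [-0.32 -0.03 -1.24] shift now [ 5.4  6.  63.6] shift after turn [ 5.4  5.7 63.6] dist 64.1
```

```bash
python3 -m handwheel '[-0.3,0,-1.2,5,5,5,60,0,0,0,0,0,12,60,0,0,0,0,0,13,60,0,0,0,0,0,13,60,0,0,0,0,0,6,60,0,0,0,0,0,2,60,0,0,0,0,0,0,60]'|grep clo; python3 d.py 525.8 302 44 45
```

```text
clock: 46.37
t 46.37 pos [527.8 301.8  54. ] yaw 44.80 grip 60.2 F [-0.3 -0.2  0.7] q [ 30.  26. -16.  48.   0.  75.]
turn [ 0.2  0.  -0.2] shift now [ 1.5 -1.3 10. ] shift after turn [ 1.5 -1.3 10. ] dist 10.2
```

```bash
python3 -m handwheel '[0.2,0,0,1.5,-1.5,5,60,0,0,0,0,0,4,60,0,0,0,0,0,0.5,60,0,0,0,0,0,0,60]'|grep clo; python3 d.py 525.8 302 44 45;python3 -m handwheel '[0,0,0,0,0,0,40,0,0,0,0,0,0,40,0,0,0,0,0,0,40,0,0,0,0,0,0,40,0,0,0,0,0,0,40]' 45|grep clo; python3 d.py 525.8 302 44 45
```

```text
clock: 46.7
t 46.70 pos [526.5 302.7  45.1] yaw 44.80 grip 59.9 F [-0.  -0.   1.2] q [ 30.  26. -16.  47.  -0.  75.]
turn [ 0.12  0.04 -0.2 ] shift now [ 0.  -1.   1.1] shift after turn [ 0.  -1.   1.1] dist 1.5
clock: 47.12
t 47.12 pos [526.7 302.7  45.8] yaw 44.80 grip 45.3 F [-0.5 -0.3 -1.3] q [ 30.  26. -16.  47.  -0.  75.]
turn [ 0.15  0.05 -0.2 ] shift now [ 0.1 -1.1  1.8] shift after turn [ 0.1 -1.1  1.8] dist 2.1
```

```bash
python3 -m handwheel '[0,0,0,0,0,-8,40,0,0,0,0,0,-15,40,0,0,0,0,0,-20,40,0,0,0,0,0,-25,40,0,0,0,0,0,-25,40,0,0,0,0,0,-25,40,0,0,0,0,0,-15,40,0,0,0,0,0,-5,40]'|grep clo; python3 -m handwheel '[0,0,6.2,0,0,-3,40,0,0,6.2,0,0,-3,40,0,0,6.2,0,0,-3,40,0,0,6.2,0,0,-3,40,0,0,6.2,0,0,-3,40,0,0,6.1,0,0,-2,40,0,0,0,0,0,0,40]'|grep clo;  python3 d.py 578.2 -6.7 190 7
```

```text
clock: 47.78
clock: 48.37
t 48.37 pos [523.6 300.9 209.1] yaw 5.92 grip 44.9 F [-0.1 -0.5 -2.1] q [ 30.  19.  -4.  67.   0. 114.]
turn [-0.11  0.04 -1.08] shift now [-311.6   22.7   19.3] shift after turn [-312.    16.7   19.1] dist 313.0
```

```bash
python3 -m handwheel '[0,0,-1,-13,1,1,40,0,0,0,-24,2,2,40,0,0,0,-33,2,2,40,0,0,0,-36,2,2,40,0,0,0,-36,2,2,40,0,0,0,-36,2,2,40,0,0,0,-36,2,2,40,0,0,0,-30,1,2,40]'|grep clo;  python3 d.py 578.2 -6.7 190 7; python3 -m handwheel '[0,0,0,-18,1,0,40,0,0,0,-10,0,0,40,0,0,0,-4,0,0,40,0,0,0,0,0,0,40]'|grep clo;  python3 d.py 578.2 -6.7 110 7
```

```text
clock: 49.03
t 49.03 pos [569.4  58.7 189.5] yaw 9.25 grip 44.9 F [ 0.8 -0.9 -1.8] q [  6.  16. -10.  64.   0.  87.]
turn [-0.29 -0.1   2.25] shift now [-66.   -1.8  -0.6] shift after turn [-66.    0.8  -0.5] dist 66.0
clock: 49.37
t 49.37 pos [574.8  19.3 187.1] yaw 9.35 grip 44.9 F [ 0.5  0.2 -1.9] q [  2.  17. -10.  64.  -0.  83.]
turn [-0.49 -0.03  2.35] shift now [-26.3  -0.2  77.1] shift after turn [-26.2   0.2  77.1] dist 81.5
```

```bash
python3 -m handwheel '[-0.5,0,2.3,-17,0,0,40,0,0,0,-8,0,8,40,0,0,0,-2,0,18,40,0,0,0,0,0,20,40,0,0,0,0,0,15,40,0,0,0,0,0,6,40,0,0,0,0,0,0,40]'|grep clo;  python3 d.py 578.2 -6.7 70 7
```

```text
clock: 49.95
t 49.95 pos [5.788e+02 3.000e-01 1.162e+02] yaw 8.03 grip 45.0 F [-0.2  0.6 -2. ] q [ -0.  20. -16.  54.   0.  82.]
turn [ 0.09 -0.3   1.03] shift now [-7.1 -1.7 46.2] shift after turn [-6.9 -1.5 46.2] dist 46.8
```

```bash
python3 -m handwheel '[0,-0.3,1,-6.5,-2,8,40,0,0,0,0,0,13,40,0,0,0,0,0,13,40,0,0,0,0,0,8,40,0,0,0,0,0,3,40,0,0,0,0,0,0,40]'|grep clo;  python3 d.py 578.2 -6.7 50 7
```

```text
clock: 50.45
t 50.45 pos [579.4  -5.   70.9] yaw 7.17 grip 44.4 F [ 0.1  0.9 -2. ] q [ -0.  22. -19.  49.  -0.  82.]
turn [0.29 0.08 0.17] shift now [-1.5 -1.5 20.9] shift after turn [-1.6 -1.4 20.9] dist 21.0
```

```bash
python3 -m handwheel '[0.3,0,0.2,-1.5,-2,6,40,0,0,0,0,0,8,40,0,0,0,0,0,4,40,0,0,0,0,0,0,40]'|grep clo;  python3 d.py 578.2 -6.7 50 7;python3 -m handwheel '[0.2,0,0,0.5,-1.5,2,40,0,0,0,0,0,1,40]'|grep -v rot;python3 d.py 578.2 -6.7 50 7
```

```text
clock: 50.78
t 50.78 pos [579.1  -7.   53.2] yaw 6.94 grip 45.0 F [-0.2 -0.1 -2.1] q [ -1.  23. -20.  47.  -0.  82.]
turn [ 0.14  0.11 -0.06] shift now [ 0.4 -0.9  3.2] shift after turn [ 0.4 -0.9  3.2] dist 3.3
clock: 50.95
position: [577.6, -6.8, 50.1]
wrist_force: [-0.4, 0.4, -2.1]
grip_width: 45.2
t 50.95 pos [577.6  -6.8  50.1] yaw 6.93 grip 45.2 F [-0.4  0.4 -2.1] q [ -1.  23. -20.  47.  -0.  82.]
turn [-0.06  0.11 -0.07] shift now [0.  0.6 0.1] shift after turn [0.  0.6 0.1] dist 0.6
```

```bash
python3 -m handwheel '[0,0,0,0,0.5,1.5,40,0,0,0,0,0,1,40]'|grep -v rot
```

```text
clock: 51.12
position: [578.0, -6.8, 49.6]
wrist_force: [-4.5, 0.1, 8.1]
grip_width: 44.9
```

```bash
python3 -m handwheel '[0,0,0,0,0,0,40,0,0,0,0,0,0,60,0,0,0,0,0,0,60,0,0,0,0,0,0,60]'|grep -v rot; python3 -m handwheel '[0,0,0,0,0,-10,60,0,0,0,0,0,-20,60,0,0,0,0,0,-25,60,0,0,0,0,0,-30,60,0,0,0,0,0,-30,60,0,0,0,0,0,-20,60,0,0,0,0,0,-6,60,0,0,0,0,0,0,60]'|grep clo;python3 -m handwheel '[0,0,-6.3,0,0,0,60,0,0,-6.3,0,0,0,60,0,0,-6.3,0,0,0,60,0,0,-6.3,0,0,0,60,0,0,-6.3,0,0,0,60,0,0,-6.3,0,0,0,60,0,0,0,0,0,0,60]'|grep clo; python3 d.py 595 303.3 195 45
```

```text
clock: 51.45
position: [579.5, -6.8, 51.3]
wrist_force: [0.5, 0.1, 0.1]
grip_width: 60.1
clock: 52.12
clock: 52.7
t 52.70 pos [575.3  -6.3 194.5] yaw 46.54 grip 60.0 F [-0.2  0.1  0.5] q [-1. 17. -9. 64. -0. 43.]
turn [-0.31 -0.13  1.54] shift now [198.7 238.3  -1.3] shift after turn [205.  232.9  -0.5] dist 310.3
```

```bash
python3 -m handwheel '[0,0,1.5,11,12,0,60,0,0,0,20,22,0,60,0,0,0,27,29,0,60,0,0,0,28,30,0,60,0,0,0,28,30,0,60,0,0,0,26,28,0,60,0,0,0,20,22,0,60,0,0,0,11,12,0,60]'|grep clo; python3 d.py 595 303.3 190 45;python3 -m handwheel '[0,0,0,10,10,0,60,0,0,0,3,3,0,60,0,0,0,0,0,0,60]'|grep clo;  python3 d.py 595 303.3 110 45
```

```text
clock: 53.37
t 53.37 pos [585.  249.7 183. ] yaw 42.77 grip 59.9 F [ 0.3 -0.3  0.6] q [23. 24. -0. 67.  0. 70.]
turn [-0.96 -0.4  -2.23] shift now [32.6 43.6 -7.5] shift after turn [30.9 45.  -7. ] dist 55.0
clock: 53.62
t 53.62 pos [583.7 273.4 178.5] yaw 42.65 grip 60.2 F [ 0.2 -0.4 -0.7] q [25. 25.  1. 67.  0. 72.]
turn [-1.19 -0.52 -2.36] shift now [13.7 30.  68. ] shift after turn [13.1 29.2 68.5] dist 75.6
```

```bash
python3 -m handwheel '[-1.1,-0.5,-2.3,9,18,-4,60,0,0,0,5,10,0,60,0,0,0,1,1,8,60,0,0,0,0,0,18,60,0,0,0,0,0,18,60,0,0,0,0,0,10,60,0,0,0,0,0,2,60,0,0,0,0,0,0,60]'|grep clo;  python3 d.py 595 303.3 44.7 45
```

```text
clock: 54.28
t 54.28 pos [595.9 301.2 121.6] yaw 44.44 grip 60.3 F [0.8 0.3 0.4] q [27. 29. -2. 60. -0. 72.]
turn [-0.17  0.08 -0.56] shift now [ 2.2  1.1 76.9] shift after turn [ 2.1  0.8 76.9] dist 76.9
```

```bash
python3 -m handwheel '[-0.2,0,-0.5,2,1,8,60,0,0,0,0,0,14,60,0,0,0,0,0,16,60,0,0,0,0,0,14,60,0,0,0,0,0,8,60,0,0,0,0,0,2,60,0,0,0,0,0,0,60]'|grep clo;  python3 d.py 595 303.3 44.7 45
```

```text
clock: 54.87
t 54.87 pos [598.5 303.8  60.5] yaw 44.91 grip 59.7 F [ 0.1  0.9 -0. ] q [27. 31. -6. 52. -0. 72.]
turn [ 0.46  0.21 -0.09] shift now [ 2.2 -2.9 15.7] shift after turn [ 2.1 -2.8 15.8] dist 16.1
```

```bash
python3 -m handwheel '[0.4,0.2,0,2,-3,6,60,0,0,0,0,0,6,60,0,0,0,0,0,2,60,0,0,0,0,0,0,60]'|grep clo; python3 d.py 595 303.3 44.7 45;python3 -m handwheel '[0,0,0,0,-1,0,60,0,0,0,0,0,0,40,0,0,0,0,0,0,40,0,0,0,0,0,0,40,0,0,0,0,0,0,40,0,0,0,0,0,0,40]' 45|grep clo; python3 d.py 595 303.3 44.7 45
```

```text
clock: 55.2
t 55.20 pos [596.2 303.8  47.7] yaw 44.92 grip 60.2 F [0.5 0.3 0.1] q [27. 32. -7. 51.  0. 72.]
turn [ 0.22  0.05 -0.08] shift now [ 0.5 -1.2  3. ] shift after turn [ 0.5 -1.2  3. ] dist 3.3
clock: 55.7
t 55.70 pos [595.7 303.2  48.5] yaw 44.92 grip 44.6 F [ 0.9 -0.5 -1. ] q [27. 32. -7. 51.  0. 72.]
turn [ 0.27  0.07 -0.08] shift now [ 0.6 -0.4  3.8] shift after turn [ 0.6 -0.4  3.8] dist 3.9
```

```bash
python3 -m handwheel '[0,0,0,0,0,-8,40,0,0,0,0,0,-15,40,0,0,0,0,0,-20,40,0,0,0,0,0,-25,40,0,0,0,0,0,-25,40,0,0,0,0,0,-25,40,0,0,0,0,0,-15,40,0,0,0,0,0,-5,40]'|grep clo; python3 -m handwheel '[0,0,6.2,0,0,-3,40,0,0,6.2,0,0,-3,40,0,0,6.2,0,0,-3,40,0,0,6.2,0,0,-3,40,0,0,6.2,0,0,-3,40,0,0,6.1,0,0,-2,40,0,0,0,0,0,0,40]'|grep clo;  python3 d.py 571.3 51 190 7
```

```text
clock: 56.37
clock: 56.95
t 56.95 pos [592.2 301.5 211.2] yaw 6.05 grip 45.3 F [-0.4 -0.2 -1.3] q [ 27.  26.   6.  70.   0. 111.]
turn [-0.05 -0.01 -0.95] shift now [-246.9  -47.2   21.3] shift after turn [-246.1  -51.3   21.2] dist 252.3
```

```bash
python3 -m handwheel '[0,0,-1,-13,-2,1,40,0,0,0,-24,-5,2,40,0,0,0,-32,-7,2,40,0,0,0,-34,-7,2,40,0,0,0,-34,-7,2,40,0,0,0,-32,-7,2,40,0,0,0,-22,-5,2,40,0,0,0,-10,-2,2,40]'|grep clo;  python3 d.py 571.3 51 190 7; python3 -m handwheel '[0,0,0,-5,-1,0,40,0,0,0,-2,0,0,40,0,0,0,0,0,0,40]'|grep clo;  python3 d.py 571.3 51 110 7
```

```text
clock: 57.62
t 57.62 pos [574.8  92.5 190.9] yaw 9.07 grip 44.9 F [ 0.2 -0.1 -2. ] q [ 9. 17. -9. 64.  0. 90.]
turn [-0.27 -0.04  2.07] shift now [-40.4 -10.    0.9] shift after turn [-40.8  -8.6   0.9] dist 41.7
clock: 57.87
t 57.87 pos [574.2  83.3 189.8] yaw 9.15 grip 44.6 F [ 0.2  0.4 -1.5] q [ 8. 17. -9. 64.  0. 89.]
turn [-0.38 -0.07  2.15] shift now [-31.5  -7.4  79.8] shift after turn [-31.7  -6.8  79.8] dist 86.1
```

```bash
python3 -m handwheel '[-0.4,0,2.1,-18,-4,0,40,0,0,0,-10,-2,8,40,0,0,0,-3,0,18,40,0,0,0,0,0,20,40,0,0,0,0,0,15,40,0,0,0,0,0,6,40,0,0,0,0,0,0,40]'|grep clo;  python3 d.py 571.3 51 70 7
```

```text
clock: 58.45
t 58.45 pos [575.8  58.6 119.4] yaw 7.93 grip 44.8 F [-0.2 -0.4 -1.5] q [  6.  19. -16.  54.   0.  88.]
turn [ 0.28 -0.31  0.93] shift now [-7.2 -5.7 49.4] shift after turn [-7.  -5.3 49.4] dist 50.2
```

```bash
python3 -m handwheel '[0.2,-0.3,0.9,-6.5,-5.5,8,40,0,0,0,0,-1,13,40,0,0,0,0,0,13,40,0,0,0,0,0,8,40,0,0,0,0,0,3,40,0,0,0,0,0,0,40]'|grep clo;  python3 d.py 571.3 51 53 7
```

```text
clock: 58.95
t 58.95 pos [571.3  52.1  73.9] yaw 7.13 grip 45.1 F [-0.5 -0.2 -1.3] q [  5.  21. -20.  49.  -0.  88.]
turn [0.21 0.05 0.13] shift now [-1.1 -0.2 20.9] shift after turn [-1.1 -0.1 20.9] dist 20.9
```

```bash
python3 -m handwheel '[0.2,0,0,-1.5,-0.5,6,40,0,0,0,0,0,8,40,0,0,0,0,0,4,40,0,0,0,0,0,0,40]'|grep clo;  python3 d.py 571.3 51 53 7;python3 -m handwheel '[0.1,0,0,0,-1,2,40,0,0,0,0,0,1,40]'|grep -v rot;python3 d.py 571.3 51 53 7
```

```text
clock: 59.28
t 59.28 pos [572.7  50.4  56.2] yaw 7.13 grip 44.7 F [ 0.6 -0.3 -2.7] q [  5.  22. -21.  47.  -0.  88.]
turn [0.18 0.07 0.13] shift now [ 0.7 -1.3  3.2] shift after turn [ 0.7 -1.3  3.2] dist 3.5
clock: 59.45
position: [571.8, 50.3, 53.1]
wrist_force: [0.2, -0.0, -2.2]
grip_width: 44.9
t 59.45 pos [571.8  50.3  53.1] yaw 7.12 grip 44.9 F [ 0.2 -0.  -2.2] q [  5.  23. -21.  46.  -0.  88.]
turn [0.08 0.07 0.12] shift now [ 0.8 -0.4  0.1] shift after turn [ 0.8 -0.4  0.1] dist 0.9
```

```bash
python3 -m handwheel '[0,0,0,0.7,-0.4,1.5,40,0,0,0,0,0,1,40]'|grep -v rot
```

```text
clock: 59.62
position: [571.9, 50.6, 52.3]
wrist_force: [-5.8, -0.8, 11.9]
grip_width: 45.2
```

Down; release, rise and retreat to look.

```bash
python3 -m handwheel '[0,0,0,0,0,0,40,0,0,0,0,0,0,60,0,0,0,0,0,0,60,0,0,0,0,0,0,60]'|grep -v rot; python3 -m handwheel '[0,0,0,0,0,-10,60,0,0,0,0,0,-20,60,0,0,0,0,0,-25,60,0,0,0,0,0,-30,60,0,0,0,0,0,-30,60,0,0,0,0,0,-20,60,0,0,0,0,0,-15,60,0,0,0,10,0,-10,60]'|grep clo;python3 -m handwheel '[0,0,0,20,0,0,60,0,0,0,30,0,0,60,0,0,0,35,0,0,60,0,0,0,35,0,0,60,0,0,0,35,0,0,60,0,0,0,30,0,0,60,0,0,0,15,0,0,60,0,0,0,0,0,0,60]'|grep -v rot
python3 - <<'E'
from ov import *
for n in("scene","top"):
    im=env.capture(n)[:,:,::-1]; cv2.imwrite(f"pics/{n}9.png",im); cv2.imwrite(f"pics/{n}9b.png",cv2.resize(im,None,fx=1.5,fy=1.5))
it=[(circ(x,y,108,20),(0,255,0),True) for x,y in((571.1,51),(578.5,-6.4),(586.7,-63.9))]
ov("top","pics/top9.png",(198,163,120,80),6,it,"pics/o9.png")
E
```

```text
clock: 59.95
position: [573.1, 50.8, 53.9]
wrist_force: [-0.0, 0.2, 0.6]
grip_width: 60.0
clock: 60.62
clock: 61.28
position: [547.2, 267.6, 235.2]
wrist_force: [1.2, -0.6, 0.0]
grip_width: 60.0
```

View pics/o9.png

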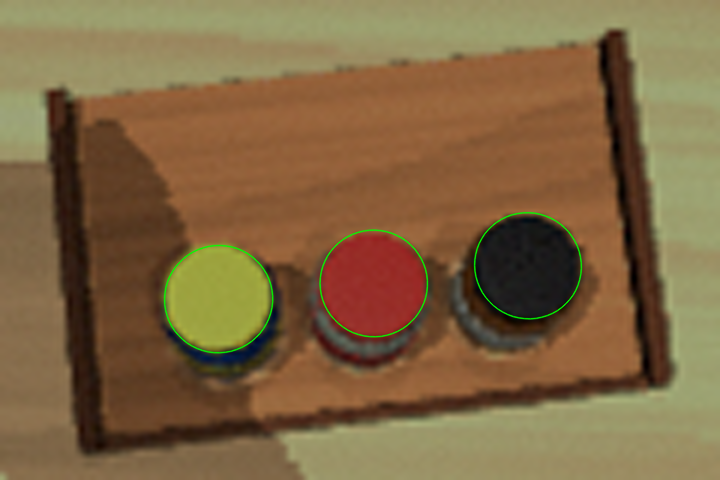

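View pics/scene9b.png

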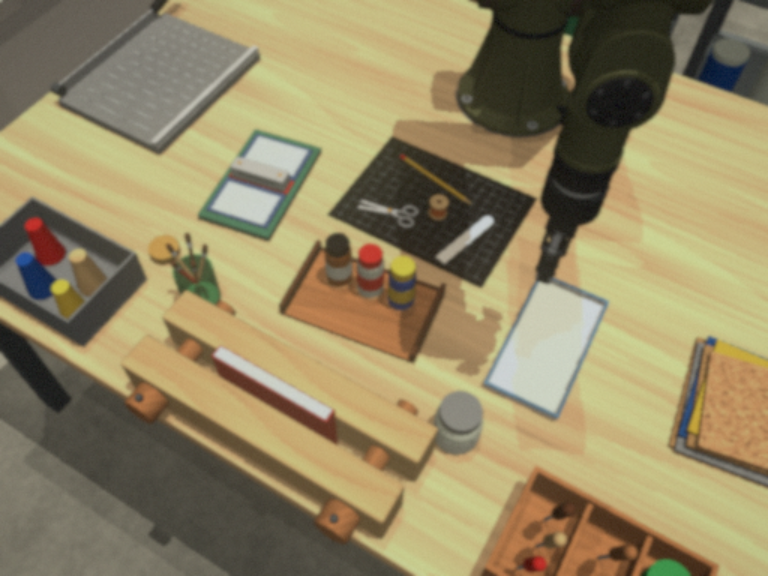

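View pics/top9b.png

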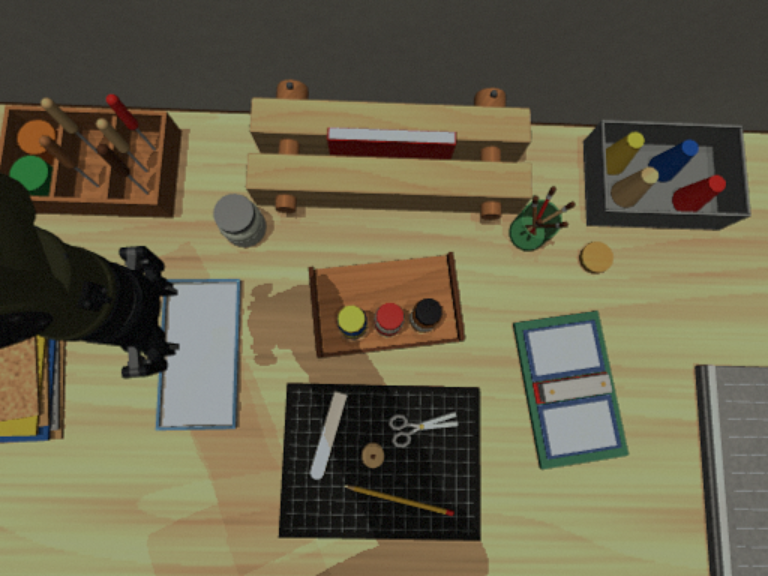

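The final pictures show each bottle standing upright on its original pad. In the rack crop the caps lie on the predicted pad circles at about (218,299), (374,283) and (528,266). The weight lies on the spine strip at about (573,388) in the 1.5x top view. The jar is unmoved and the gripper is clear of everything. Handing in.

```bash
python3 -m handwheel '[0,0,0,0,0,0,60,0,0,0,0,0,0,60,0,0,0,0,0,0,60]'|grep -v rot; python3 -c "
from station import env
print(env.sign_off())"
```

```text
clock: 61.63
position: [548.1, 261.7, 235.7]
wrist_force: [0.3, 0.0, 0.6]
grip_width: 59.9
the job is handed in; nothing more can be done
None
```

The job is done and handed in at 61.6 s of the 144 s allowed; no verdict was reported. I cleared the blue, white and amber bottles onto the tray and laid the weight along the red spine strip. Then I stood the amber, white and blue bottles back on the pads they came from.

What the last checks showed:
- **Bottles:** the final pictures show all three upright. Their caps line up with the measured pad centres to within about 1–2 mm.
- **Weight:** in the top picture it lies within about 1–2 mm of the strip's centre and in line with it.
- **Set-downs:** each one was felt as a light contact; readings at these moments were about 15 N or less, and nothing was dropped.
- **Bystanders:** the brush jar and the other objects look unmoved.

Two measurements disagreed slightly. The scene camera's model was about 1–1.5 pixels off the picture, so I relied on the top camera, which matched the arm's own position readings to about 1–2 mm. Before the start, the blue and amber bottles measured 2–4 mm off their pad centres; I set them back near the centres.

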